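# Find the roller with a loose bush by rocking it, scrap it and fit the sound one

### The arm

A 7-joint arm with a two-finger parallel gripper is mounted at the origin on the work surface. World frame = base frame: x ahead of the robot, y to its left, z up, the work surface at z = 0. Lengths are in m, angles in rad, forces in N, time in s.
With the tool pointing down it reaches from about 0.4 to 0.85 m from the base axis. Payload 10.4 kg.
Tool frame: the origin (TCP) lies on the front face of the gripper's body, between the roots of the fingers; the fingertips stand 73 mm ahead of it and the grasp point (between the pads) lies 54 mm ahead of it; z points along the fingers, y is the line along which they close (so a half turn about z gives the same grasp; the last joint's range is limited). The gripper opens to 85 mm and grips with 20 to 120 N. Pads are 22 mm wide; open, the fingers measure 114 mm over their backs; the gripper's body (76 mm by 85 mm) begins 54 mm behind the grasp point. The pads swing forward as they close: fully open they stand 13 mm farther back than shut.
Start: joints at [1.312, 0.332, -0.065, 1.46, 0.022, 1.35, -0.088], TCP at [0.146, -0.608, 0.304] pointing down, gripper open.
Joint ranges: [-2.6, 2.6], [-0.5, 2.12], [-1.47, 1.34], [0.16, 2.42], [-1.27, 4.41], [0.06, 2.06], [-2.6, 2.6]. Speed limits (rad/s): [2.22, 2.22, 2.79, 2.79, 3.14, 3.14, 3.14].

### API

Orientations are given as a unit quaternion [x, y, z, w].
In Python, from workcell import manip gives the robot as it stands.
- The arm moves only by the shell command python3 -m jog 'ROWS' [FORCE]. ROWS is JSON, a list of rows, each an object with "grip": the gripper command: -1 is fully open, 1 is shut, values between are in proportion; "slide": the shift along the tool's x, y, z in cm, a list of three; "yaw": the turn about the tool's z in rad. A call has 1 to 8 rows; each row shifts and turns the commanded pose from where the row before left it, along the tool's axes as they then stand; what a row does not reach is not made up. A row lasts 1/10 s, in which the tool goes at most 50 mm and 8.59 degrees, less where a joint would pass 70% of its speed; a pose out of reach is approached as far as the arm can. A call with a gripper value outside its range is refused whole. The fingers move at their own pace and stop on an object; FORCE is the grip in N (left out, the last holds). Time passes only in rows, so rows that do not move let the fingers close. It gives the time, the measured TCP pose, the force, the opening and the grip force at its end, in the units of the state.
- manip.get_obs(): the state, without advancing time (a new reading comes with each control period).
- manip.camera(name): name is "scene" or "top" or "wrist"; returns the picture (420x560x3 uint8, blue, green, red); there is no depth.
- manip.calibration(name): a dict with "vfov" (degrees; the focal length in pixels is half the picture's height over the tangent of half this angle, whatever the lens; pixels are square), "cx", "cy" (the principal point, pixels), "k1" (the pictures are not rectified: a ray, as slopes to the right and down, at radius r is drawn at 1 + k1 r^2 times it, then the intrinsics apply), "camera_from_world" (4x4, takes a point from world to camera coordinates). Camera axes: x right, y down, z forward; pixel columns grow to the right and rows downward; lengths in m; the calibration is good to about 2 mm. A picture is of the moment at which its call begins: read the wrist's pose just before it. calibration takes no time and is no camera call; for the wrist camera it gives the pose at the moment of the call.
- manip.hand_in(): hands the job in; it is judged then, once.
Trained networks look in the newest picture that a camera, given by its name, has taken for a name from the list of things; names that differ only in an ending like _2 or _b are one class to them, and where a whole thing is asked for, a point or a joint stands for the part that bears it (a point fixed in the world has none). Each returns a list of dicts, best first, with "conf" (0 to 1); they miss things now and then, are a little off and sometimes report something else, mostly with a low value. They report only what shows in the picture. A call takes as long as a camera call. They do not tell look-alikes from the thing itself.
- manip.masks_of(thing, camera): "region" (420x560 bool, what is visible of it) and "centre" ([column, row] in pixels, amid what is visible of it).
The state is a dict: "clock": time; "joint_pos": joint angles; "joint_velocities": joint speeds; "tau": joint torques, N m; "position": TCP position; "ee_rot": TCP orientation; "ft_force": force on the tool from outside, world axes, zero at the start; "torque": the same for the moment, N m; "grip_width": opening from 0.0 (shut) to 1.0 (fully open); "grasp_force": force on a finger pad.
Only numpy, scipy, OpenCV 4.12 (cv2) and the standard library are available. Lean on these libraries where they do the work, as an engineer would, in place of code of your own. Each camera call takes 0.05 s, during which the arm holds its last target. There are 200 camera calls.

### The job

One of the two closed rollers in the wooden rests has a loose bush inside: lift them and rock them gently end to end to find out which, and scrap a roller only after you have made its bush run. Lay that one down in the blue scrap bin, and press the sound one down into the empty pair of slots in the blue conveyor frame, without forcing it, until both axle ends have snapped home under their spring plungers. Do not drop or fling a roller, and leave the holed bar, the power supply and the beacon alone.

Things in the scene. Friction and masses are not known exactly. Their poses are not given: they have to be found in the camera images.
- roller_a_mid (a point): centre (half-way along, on the axis) of one of two closed rollers that look the same: plain aluminium tube 38 mm in diameter, 150 mm long, with a steel axle end 12 mm in diameter sticking 16 mm out of each end. x along its axis, z up as it starts, level in its rest. Tube 0.26 to 0.46 kg, unlike for the two, so weight does not tell. Either roller may hold the loose bush
- roller_b_mid (a point): centre of the other roller (see roller_a_mid). The loose bush, in one of them: steel, 85 g, 26 mm long, starts within 20 mm of the middle, can run 50 mm to either side. It slides at an end-to-end tilt above some 15 degrees (30 to be sure), else stays. At an end it shifts the balance by some 0.04 N m about the roller's middle; a sound roller's balance does not change
- mat: rubber mat 250 x 250 x 3 mm under the two wooden rests; origin at the middle of its underside. The rollers lie parallel to its x, 104 mm apart in y, axes 48 mm above the table. Each rest: V blocks 22 mm thick, 52 mm either side of the roller's middle, joined by a strip 6 mm high; 80 mm of the tube between the blocks is free for fingers
- frame_seat (a point): where the fitted roller's centre belongs: on the axis of the empty slots, half-way between the two blue side plates, 85 mm above the table. x along the seated roller's axis, z up, +y the plungers' side. Plates 6 mm thick, inner faces 79 mm either side in x. Slots open upward, 13.5 mm wide, floor 6 mm below this point. The frame is fixed to the table; more than 25 N on either slot's floor, wall or lip is forcing it
- frame_nose (a point): level of the sprung plunger noses, midway between the plates, 8.5 mm above frame_seat. In the +y wall of each slot a ball nose stands 3.5 mm into the slot. An axle end meets it with its centre some 15 mm above the seat; both ends need together some 7 to 13 N from above to snap past, then drop onto the slots' floor. A roller's weight does not do it
- frame_mouth (a point): top of the slots' flared lips, 35 mm above frame_seat; the mouth is about 38 mm wide there, narrowing to the 13.5 mm slot 14 mm lower
- fitted_roller (a point): centre of a like roller already fixed in the frame, 110 mm to the -y side of the empty slots at seat height. A cross tube 20 mm in diameter lies 35 mm to the slots' +y side, its top 35 mm above the table
- bin_floor (a point): centre of the inner floor, 5 mm above the table, of the blue plastic scrap bin, open above: inside 260 mm along x by 180 mm along y, walls to 75 mm above the table. Fixed to the table
- holed_bar: bystander: flat aluminium bar with a row of holes, 238 x 30 x 8 mm, lying on the table; origin at the middle of its underside, x along its length
- supply: bystander: steel power-supply case with vent slits, 100 x 55 x 38 mm, on the table; origin at the middle of its underside, x along its length
- beacon: bystander: signal beacon standing on the table, 110 mm high, 60 mm across its foot; origin at the middle of its underside
There are look-alikes about, which are no part of the job. What is shaped like the part that bears roller_a_mid but turquoise is not meant.

How it is judged:
By the outcome, as a careful person would: the job done as asked, in the order asked, and still so for the second after the job is handed in, with the robot touching nothing.
It also fails if it takes over 72 s, if anything falls off the work surface, if the arm or the gripper's body presses on something with over 40 N, if the wrist force passes 120 N, or if a joint passes its speed limit or range.

## Working session

There is one attempt and no reset: what is moved stays moved. The work goes in short steps, Python scripts to look and compute and a shell command to move; the robot and the scene stay as the last step left them, time stands still between calls to the robot, and variables do not carry over. Pictures are saved under pics/ and viewed, at most 10 in all, crops included, and the job is handed in when it is done.

```bash
ls; mkdir -p pics
cat > h.py <<'E'
import numpy as np, cv2
from workcell import manip
from scipy.spatial.transform import Rotation as R
def ray(cal,uv):
    f=210/np.tan(np.radians(cal['vfov'])/2)
    d=np.array([(uv[0]-cal['cx'])/f,(uv[1]-cal['cy'])/f]); u=d.copy()
    for _ in range(30): u=d/(1+cal['k1']*(u@u))
    T=np.array(cal['camera_from_world']); Rm=T[:3,:3]
    return -Rm.T@T[:3,3], Rm.T@np.array([u[0],u[1],1])
def at(cal,uv,z):
    o,d=ray(cal,uv); return o+d*(z-o[2])/d[2]
def proj(cal,p):
    T=np.array(cal['camera_from_world']); c=T[:3,:3]@np.array(p)+T[:3,3]
    s=c[:2]/c[2]; s=s*(1+cal['k1']*(s@s)); f=210/np.tan(np.radians(cal['vfov'])/2)
    return np.array([cal['cx'],cal['cy']])+f*s
E
python3 - <<'E'
from h import *
print(manip.get_obs())
for c in ['scene','top']:
    im=manip.camera(c); cv2.imwrite(f'pics/{c}.png',im); cal=manip.calibration(c)
    print(c,cal['vfov'],cal['k1'],ray(cal,(280,210)))
    for t,z in [('roller_a_mid',.048),('mat',.003),('frame_seat',.085),('frame_mouth',.12),('fitted_roller',.085),('bin_floor',.005),('holed_bar',.008),('supply',.038),('beacon',.1)]:
        for m in manip.masks_of(t,c)[:4]:
            r=cv2.minAreaRect(np.argwhere(m['region'])[:,::-1].astype(np.float32)) if m['region'].any() else None
            b=[np.round(at(cal,q,z)[:2],3).tolist() for q in cv2.boxPoints(r)] if r else None
            print(t,round(m['conf'],2),np.round(m['centre']),np.round(at(cal,m['centre'],z),3),b)
E
```

```text
pics
{'clock': 0.0, 'joint_pos': array([ 1.3124157 ,  0.3328278 , -0.06472491,  1.46093351,  0.02157816,
        1.34987439, -0.08850228]), 'joint_velocities': array([ 0.00029878, -0.00023572,  0.00158886, -0.00165042,  0.00049584,
       -0.0009667 ,  0.00149739]), 'tau': array([ 2.30730411e-04, -6.25450659e+01,  4.89525776e-02, -3.91596866e+01,
        1.61075051e-02,  1.00457633e-02, -3.64516302e-05]), 'position': array([ 0.14595879, -0.60744454,  0.30314716]), 'ee_rot': array([ 9.93056562e-01,  1.17635918e-01, -9.56926110e-05, -6.67482027e-04]), 'ft_force': array([-0.06824237,  0.17299015, -0.41308168]), 'torque': array([ 0.0067724,  0.046745 , -0.0102257]), 'grasp_force': 0.0, 'grip_width': 0.9987417107353054}
scene 49.598654628330365 0.04394872355893247 (array([1.38661645, 0.08641678, 0.76238807]), array([-0.81287483,  0.0311565 , -0.58189744]))
roller_a_mid 0.87 [368. 244.] [0.531 0.337 0.048] [[0.601, 0.299], [0.412, 0.341], [0.418, 0.383], [0.606, 0.336]]
roller_a_mid 0.64 [480. 287.] [0.675 0.555 0.048] [[0.636, 0.465], [0.58, 0.5], [0.707, 0.63], [0.752, 0.593]]
roller_a_m
[... 1929 characters left out ...]
6, 0.045]]
fitted_roller 0.78 [354. 204.] [ 0.505 -0.102  0.085] [[0.594, 0.071], [0.634, -0.179], [0.425, -0.205], [0.387, 0.04]]
bin_floor 0.64 [353. 205.] [ 0.513 -0.107  0.005] [[0.611, 0.068], [0.652, -0.194], [0.433, -0.221], [0.394, 0.036]]
bin_floor 0.56 [426. 220.] [ 0.46  -0.352  0.005] [[0.614, -0.255], [0.612, -0.482], [0.316, -0.464], [0.32, -0.243]]
holed_bar 0.95 [359. 148.] [ 0.709 -0.135  0.008] [[0.705, -0.01], [0.766, -0.234], [0.735, -0.241], [0.674, -0.017]]
supply 0.9 [272. 137.] [0.739 0.161 0.038] [[0.787, 0.194], [0.79, 0.139], [0.679, 0.133], [0.676, 0.187]]
beacon 0.58 [314. 130.] [0.742 0.02  0.1  ] [[0.794, 0.037], [0.794, -0.018], [0.709, -0.016], [0.71, 0.038]]
```

Run:
```python
import cv2
im=cv2.imread('pics/top.png'); cv2.imwrite('pics/top2.png',cv2.resize(im[90:340,120:520],(800,500),interpolation=cv2.INTER_CUBIC))
```

```text
(no output)
```

View pics/top2.png

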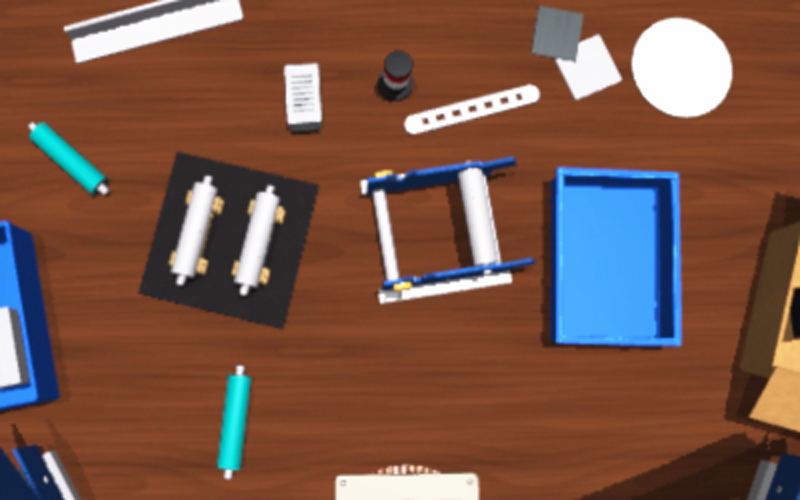

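View pics/scene.png

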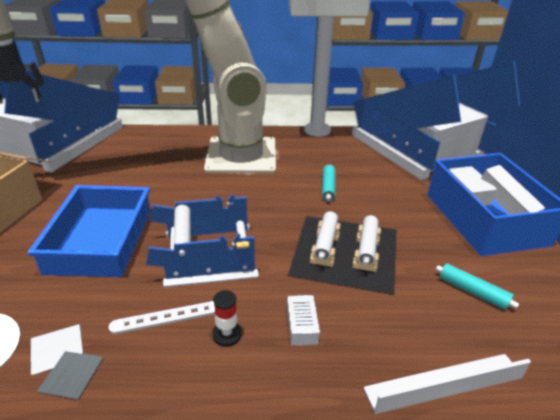

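The top view shows the two plain rollers on the black mat at crop pixels (195,230) and (257,240). The frame is at (430,230) with its plungers on the left (+y), and the empty bin is at (617,257). The turquoise rollers and the second, filled bin are decoys. I'll write a motion calculator and start towards the frame.

```bash
cat >> h.py <<'E'
def state():
    o=manip.get_obs(); q=R.from_quat(o['ee_rot']).as_matrix()
    return o,np.array(o['position']),q
def plan(xyz,ang,n,start=None):
    """print slides (cm) and yaw per row to bring TCP to xyz with tool x at world angle ang (deg) in n rows"""
    o,p,q=state(); a=np.degrees(np.arctan2(q[1,0],q[0,0]))
    if start: p,a=np.array(start[:3]),start[3]
    d=(np.array(xyz)-p)/n; da=((ang-a+180)%360-180)
    print('from',np.round(p,3),round(a,1),'yaw/row',round(-np.radians(da)/n,4))
    for i in range(n):
        t=np.radians(a+da*i/n); x=np.array([np.cos(t),np.sin(t),0]); y=np.array([np.sin(t),-np.cos(t),0])
        print([round(100*v,1) for v in (d@x,d@y,-d[2])])
E
python3 -c "
from h import *
plan((.5,-.2,.40),100,12)"
```

```text
from [ 0.146 -0.608  0.304] 13.5 yaw/row -0.1258
[np.float64(3.7), np.float64(-2.6), np.float64(-0.8)]
[np.float64(4.0), np.float64(-2.1), np.float64(-0.8)]
[np.float64(4.2), np.float64(-1.6), np.float64(-0.8)]
[np.float64(4.4), np.float64(-1.1), np.float64(-0.8)]
[np.float64(4.5), np.float64(-0.5), np.float64(-0.8)]
[np.float64(4.5), np.float64(0.0), np.float64(-0.8)]
[np.float64(4.5), np.float64(0.6), np.float64(-0.8)]
[np.float64(4.3), np.float64(1.2), np.float64(-0.8)]
[np.float64(4.2), np.float64(1.7), np.float64(-0.8)]
[np.float64(3.9), np.float64(2.2), np.float64(-0.8)]
[np.float64(3.6), np.float64(2.7), np.float64(-0.8)]
[np.float64(3.2), np.float64(3.1), np.float64(-0.8)]
```

```bash
python3 -m jog '[{"grip":-1,"slide":[3.7,-2.6,-0.8],"yaw":-0.126},{"grip":-1,"slide":[4.0,-2.1,-0.8],"yaw":-0.126},{"grip":-1,"slide":[4.2,-1.6,-0.8],"yaw":-0.126},{"grip":-1,"slide":[4.4,-1.1,-0.8],"yaw":-0.126},{"grip":-1,"slide":[4.5,-0.5,-0.8],"yaw":-0.126},{"grip":-1,"slide":[4.5,0,-0.8],"yaw":-0.126},{"grip":-1,"slide":[4.5,0.6,-0.8],"yaw":-0.126},{"grip":-1,"slide":[4.3,1.2,-0.8],"yaw":-0.126}]'
python3 -m jog '[{"grip":-1,"slide":[4.2,1.7,-0.8],"yaw":-0.126},{"grip":-1,"slide":[3.9,2.2,-0.8],"yaw":-0.126},{"grip":-1,"slide":[3.6,2.7,-0.8],"yaw":-0.126},{"grip":-1,"slide":[3.2,3.1,-0.8],"yaw":-0.126},{"grip":-1,"slide":[0,0,0],"yaw":0}]'
python3 - <<'E'
from h import *
sed=sys=None
im=manip.camera('wrist'); cal=manip.calibration('wrist'); cv2.imwrite('pics/w1.png',im)
o,p,q=state(); print(o['clock'],p,q[:,0],o['joint_pos'],cal['vfov'],cal['k1'],ray(cal,(280,210)))
for t,z in [('frame_seat',.085),('fitted_roller',.085),('bin_floor',.075)]:
    for m in manip.masks_of(t,'wrist')[:2]:
        print(t,m['conf'],m['centre'],at(cal,m['centre'],z))
E
```

```text
clock: 1.8
position: [0.3843, -0.3341, 0.3686]
ee_rot: [0.811, 0.585, -0.0, 0.0]
ft_force: [1.1, -0.1, 0.8]
grip_width: 0.998
grasp_force: 0.0
clock: 2.3
position: [0.5046, -0.194, 0.4011]
ee_rot: [0.637, 0.771, 0.002, 0.001]
ft_force: [-0.9, -0.2, -0.2]
grip_width: 0.996
grasp_force: 0.0
2.35 [ 0.50297724 -0.19712421  0.40047187] [-1.82471693e-01  9.83211060e-01  3.03955260e-04] [ 0.80791719  0.15254569 -0.58195732  1.5017424   0.08288443  1.51106331
  0.40995566] 64.23670158238463 0.010582815755552331 (array([ 0.48703099, -0.11595409,  0.47018659]), array([ 0.07378887, -0.35120896, -0.93414349]))
frame_seat 0.66 [317.9, 89.6] [ 0.53234462 -0.11452755  0.085     ]
fitted_roller 0.79 [320.6, 87.6] [ 0.53478903 -0.11196722  0.085     ]
bin_floor 0.65 [227.0, 241.2] [ 0.45819252 -0.31989606  0.075     ]
```

View pics/w1.png

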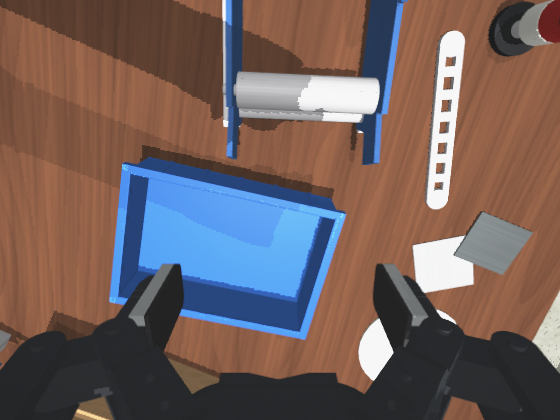

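The wrist view shows the bin rim corners at (125,165), (343,213), (305,337) and (112,300). The fitted roller runs from (238,88) to (377,96), with the plates either side of it.

Run:
```python
from h import *
cal=manip.calibration('wrist')
c=np.array([at(cal,u,.075)[:2] for u in [(125,165),(343,213),(305,337),(112,300)]]); print(c,c.mean(0),np.linalg.norm(np.diff(c,axis=0),axis=1))
print([at(cal,u,.090) for u in [(238,88),(377,96)]])
plan((.51,-.10,.36),90,2)
plan((.47,.13,.36),90,5,(.51,-.10,.36,90))
```

```text
[[ 0.32089185 -0.24400486]
 [ 0.5939585  -0.25910317]
 [ 0.5849432  -0.4568204 ]
 [ 0.30864799 -0.44062448]] [ 0.45211038 -0.35013822] [0.27348375 0.19792266 0.27676949]
[array([ 0.44445719, -0.132568  ,  0.09      ]), array([ 0.59400261, -0.11474645,  0.09      ])]
from [ 0.501 -0.201  0.4  ] 100.0 yaw/row 0.0873
[np.float64(4.9), np.float64(1.3), np.float64(2.0)]
[np.float64(5.0), np.float64(0.9), np.float64(2.0)]
from [ 0.51 -0.1   0.36] 90 yaw/row -0.0
[np.float64(4.6), np.float64(-0.8), np.float64(-0.0)]
[np.float64(4.6), np.float64(-0.8), np.float64(-0.0)]
[np.float64(4.6), np.float64(-0.8), np.float64(-0.0)]
[np.float64(4.6), np.float64(-0.8), np.float64(-0.0)]
[np.float64(4.6), np.float64(-0.8), np.float64(-0.0)]
```

```bash
python3 -m jog '[{"grip":-1,"slide":[4.9,1.3,2.0],"yaw":0.087},{"grip":-1,"slide":[5.0,0.9,2.0],"yaw":0.087},{"grip":-1,"slide":[0,0,0],"yaw":0}]'
python3 - <<'E'
from h import *
im=manip.camera('wrist'); cal=manip.calibration('wrist'); cv2.imwrite('pics/w2.png',im)
import pickle; pickle.dump(cal,open('w2.pkl','wb'))
o,p,q=state(); print(p)
E
python3 -m jog '[{"grip":-1,"slide":[4.6,-0.8,0],"yaw":0},{"grip":-1,"slide":[4.6,-0.8,0],"yaw":0},{"grip":-1,"slide":[4.6,-0.8,0],"yaw":0},{"grip":-1,"slide":[4.6,-0.8,0],"yaw":0},{"grip":-1,"slide":[4.6,-0.8,0],"yaw":0},{"grip":-1,"slide":[0,0,0],"yaw":0}]'
python3 - <<'E'
from h import *
im=manip.camera('wrist'); cal=manip.calibration('wrist'); cv2.imwrite('pics/w3.png',im)
import pickle; pickle.dump(cal,open('w3.pkl','wb'))
for t in ['roller_a_mid','mat']:
  for m in manip.masks_of(t,'wrist')[:4]:
    rg=m['region']; r=cv2.minAreaRect(np.argwhere(rg)[:,::-1].astype(np.float32))
    z=.003 if t=='mat' else .048
    print(t,m['conf'],m['centre'],at(cal,m['centre'],z),np.round(r[0]),r[1],[at(cal,u,z)[:2].round(3).tolist() for u in cv2.boxPoints(r)])
o,p,q=state(); print(p,o['joint_pos'])
a=cv2.imread('pics/w2.png'); cv2.imwrite('pics/w23.png',cv2.resize(np.hstack([a,im]),(800,300),interpolation=cv2.INTER_AREA))
E
```

```text
clock: 2.8
position: [0.5085, -0.1021, 0.3615]
ee_rot: [0.705, 0.709, -0.0, -0.001]
ft_force: [0.5, -0.2, 1.4]
grip_width: 0.999
grasp_force: 0.0
[ 0.5085579  -0.10560502  0.36245101]
clock: 3.45
position: [0.4672, 0.127, 0.3641]
ee_rot: [0.704, 0.71, 0.001, 0.0]
ft_force: [1.3, -0.2, 0.4]
grip_width: 0.998
grasp_force: 0.0
roller_a_mid 0.78 [63.6, 19.3] [0.24848186 0.26584309 0.048     ] [62. 19.] (127.05145263671875, 39.00267791748047) [[0.178, 0.256], [0.192, 0.29], [0.315, 0.277], [0.304, 0.241]]
mat 0.87 [307.0, 78.5] [0.50323138 0.21130803 0.003     ] [303.  46.] (219.71627807617188, 151.8785858154297) [[0.345, 0.195], [0.4, 0.346], [0.637, 0.295], [0.613, 0.128]]
[0.46911617 0.12030796 0.36333163] [ 0.48133574  0.04364873 -0.83812439  1.68864146  0.03371333  1.42388269
 -0.36076197]
```

View pics/w2.png

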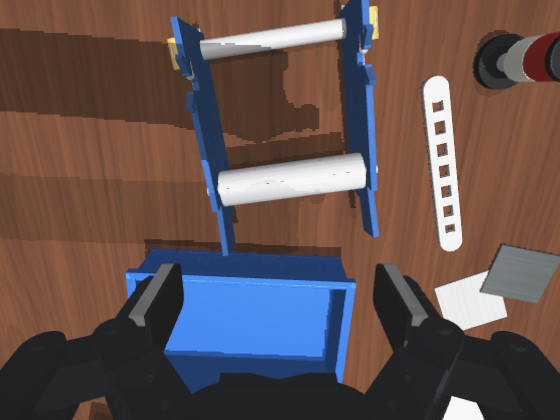

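View pics/w3.png

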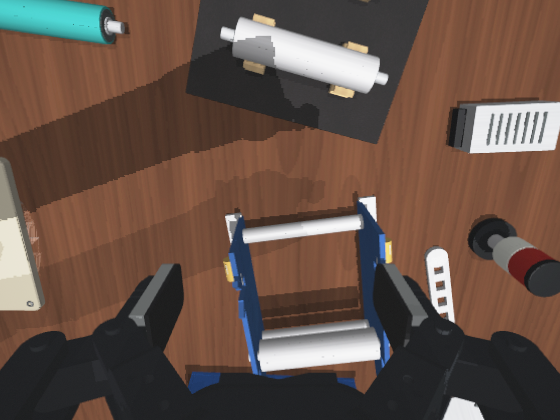

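In w2 the fitted roller runs from (222,188) to (362,171). In w3 roller B's axle tips are at (228,34) and (388,78).

Run:
```python
from h import *
import pickle
c2=pickle.load(open('w2.pkl','rb'));c3=pickle.load(open('w3.pkl','rb'))
e=[at(c3,u,.048) for u in [(228,34),(388,78)]]; d=e[1]-e[0]
m=(e[0]+e[1])/2;th=np.arctan2(d[1],d[0]); print('B',m,np.linalg.norm(d),np.degrees(th),'A',m+.104*np.array([-np.sin(th),np.cos(th),0]))
e=[at(c2,u,.085) for u in [(222,188),(362,171)]]; d=e[1]-e[0]
m=(e[0]+e[1])/2;th=np.arctan2(d[1],d[0]); print('fit',m,np.linalg.norm(d),np.degrees(th),'seat',m+.110*np.array([-np.sin(th),np.cos(th),0]))
plan((.492,.238,.20),167,5,(.469,.123,.363,90))
plan((.492,.238,.103),167,3,(.492,.238,.20,167))
```

```text
B [0.50146058 0.23271315 0.048     ] 0.1765587133536144 -13.830736240996135 A [0.52632224 0.33369779 0.048     ]
fit [ 0.52246226 -0.12123873  0.085     ] 0.15163143709768434 7.448449315025179 seat [ 0.50820251 -0.01216692  0.085     ]
from [0.469 0.123 0.363] 90 yaw/row -0.2688
[np.float64(2.3), np.float64(0.5), np.float64(3.3)]
[np.float64(2.1), np.float64(1.1), np.float64(3.3)]
[np.float64(1.7), np.float64(1.6), np.float64(3.3)]
[np.float64(1.3), np.float64(2.0), np.float64(3.3)]
[np.float64(0.7), np.float64(2.2), np.float64(3.3)]
from [0.492 0.238 0.2  ] 167 yaw/row -0.0
[np.float64(0.0), np.float64(0.0), np.float64(3.2)]
[np.float64(0.0), np.float64(0.0), np.float64(3.2)]
[np.float64(0.0), np.float64(0.0), np.float64(3.2)]
```

Run:
```python
from h import *
plan((.500,.235,.19),166.7,9)
```

```text
from [0.469 0.12  0.363] 90.0 yaw/row -0.1487
[np.float64(1.3), np.float64(0.3), np.float64(1.9)]
[np.float64(1.2), np.float64(0.5), np.float64(1.9)]
[np.float64(1.1), np.float64(0.7), np.float64(1.9)]
[np.float64(1.0), np.float64(0.9), np.float64(1.9)]
[np.float64(0.9), np.float64(1.0), np.float64(1.9)]
[np.float64(0.7), np.float64(1.1), np.float64(1.9)]
[np.float64(0.5), np.float64(1.2), np.float64(1.9)]
[np.float64(0.3), np.float64(1.3), np.float64(1.9)]
[np.float64(0.2), np.float64(1.3), np.float64(1.9)]
```

```bash
python3 -m jog '[{"grip":-1,"slide":[1.3,0.3,1.9],"yaw":-0.149},{"grip":-1,"slide":[1.2,0.5,1.9],"yaw":-0.149},{"grip":-1,"slide":[1.1,0.7,1.9],"yaw":-0.149},{"grip":-1,"slide":[1.0,0.9,1.9],"yaw":-0.149},{"grip":-1,"slide":[0.9,1.0,1.9],"yaw":-0.149},{"grip":-1,"slide":[0.7,1.1,1.9],"yaw":-0.149},{"grip":-1,"slide":[0.5,1.2,1.9],"yaw":-0.149},{"grip":-1,"slide":[0.3,1.3,1.9],"yaw":-0.149}]'
python3 -m jog '[{"grip":-1,"slide":[0.2,1.3,1.9],"yaw":-0.149},{"grip":-1,"slide":[0,0,0],"yaw":0},{"grip":-1,"slide":[0,0,0],"yaw":0}]'
python3 - <<'E'
from h import *
im=manip.camera('wrist'); cal=manip.calibration('wrist'); cv2.imwrite('pics/w4.png',im)
o,p,q=state(); print(p,np.degrees(np.arctan2(q[1,0],q[0,0])),o['joint_pos'])
for m in manip.masks_of('roller_a_mid','wrist')[:3]:
    r=cv2.minAreaRect(np.argwhere(m['region'])[:,::-1].astype(np.float32)); print(m['conf'],m['centre'],r,at(cal,m['centre'],.048))
print('B mid projects',proj(cal,(.5,.235,.048)))
plan((.500,.235,.103),166.7,2)
E
```

```text
clock: 4.4
position: [0.4973, 0.222, 0.21]
ee_rot: [0.186, 0.983, -0.001, 0.0]
ft_force: [1.0, 0.0, -0.1]
grip_width: 0.999
grasp_force: 0.0
clock: 4.7
position: [0.4994, 0.2354, 0.192]
ee_rot: [0.116, 0.993, -0.0, -0.001]
ft_force: [0.3, -1.3, 0.3]
grip_width: 0.997
grasp_force: 0.0
[0.4996032  0.23561451 0.19268735] 166.6597393329818 [ 0.28693248  0.44079906 -0.9873537   1.75004602  0.39811809  1.16765956
  0.52101135]
0.75 [437.7, 170.7] ((437.9615478515625, 174.1923065185547), (72.17073822021484, 259.2655334472656), 11.30993366241455) [0.49555994 0.34349994 0.048     ]
B mid projects [278.73917341 212.34151927]
from [0.5   0.236 0.193] 166.7 yaw/row -0.0
[np.float64(-0.0), np.float64(-0.0), np.float64(4.5)]
[np.float64(-0.0), np.float64(-0.0), np.float64(4.5)]
```

View pics/w4.png

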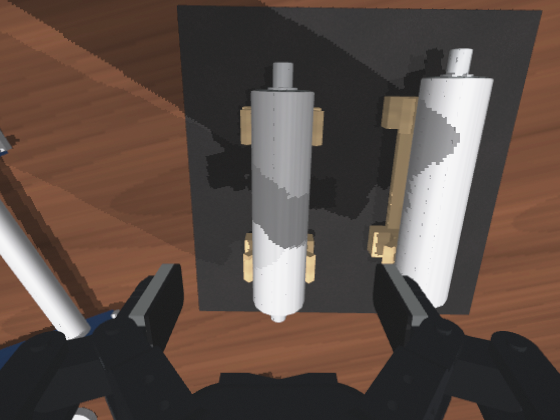

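The wrist view has roller B straight ahead, with its axle tips at about (283,64) and (278,320). Roller A is to its right.

Run:
```python
from h import *
cal=manip.calibration('wrist')
for n,P in (('B',[(278,320),(283,64)]),('A',[(460,52)]),('Btube',[(278,306),(283,90)])):
    e=[at(cal,u,.048) for u in P]; print(n,e)
    if len(e)>1:
        d=e[1]-e[0]; print((e[0]+e[1])/2,np.linalg.norm(d),np.degrees(np.arctan2(d[1],d[0])))
```

```text
B [array([0.58739874, 0.21402086, 0.048     ]), array([0.40848674, 0.25950473, 0.048     ])]
[0.49794274 0.2367628  0.048     ] 0.18460304960308935 165.73616120378858
A [array([0.42634605, 0.36210601, 0.048     ])]
Btube [array([0.57485104, 0.21699616, 0.048     ]), array([0.4228195 , 0.25618164, 0.048     ])]
[0.49883527 0.2365889  0.048     ] 0.15700028884142017 165.5468313259799
```

```bash
python3 -m jog '[{"grip":-1,"slide":[0.1,0.1,3.5],"yaw":0.017},{"grip":-1,"slide":[0,0,3.5],"yaw":0},{"grip":-1,"slide":[0,0,1.7],"yaw":0},{"grip":-1,"slide":[0,0,0],"yaw":0},{"grip":1,"slide":[0,0,0],"yaw":0},{"grip":1,"slide":[0,0,0],"yaw":0},{"grip":1,"slide":[0,0,0],"yaw":0},{"grip":1,"slide":[0,0,0],"yaw":0}]' 30
python3 -m jog '[{"grip":1,"slide":[0,0,0],"yaw":0},{"grip":1,"slide":[0,0,0],"yaw":0},{"grip":1,"slide":[0,0,-1],"yaw":0}]'
python3 -c "
from h import *
o,p,q=state();print(p,o['ft_force'],o['torque'],o['grip_width'],o['grasp_force'],o['joint_pos'])"
```

```text
clock: 5.6
position: [0.4984, 0.2373, 0.1064]
ee_rot: [0.122, 0.993, -0.001, 0.0]
ft_force: [-5.2, -7.8, 12.6]
grip_width: 0.44
grasp_force: 30.9
clock: 5.9
position: [0.4975, 0.2376, 0.1149]
ee_rot: [0.122, 0.993, -0.001, -0.001]
ft_force: [-0.5, 0.7, -5.5]
grip_width: 0.44
grasp_force: 32.5
[0.49754226 0.23755437 0.11488632] [-0.54822002  0.72111665 -5.47286255] [ 0.05737238 -0.01309389 -0.01209985] 0.4404780367777075 32.453859235101845 [ 0.22364222  0.53707831 -0.92088885  1.81409883  0.49214622  1.04060307
  0.43772545]
```

```bash
cat >> h.py <<'E'
def tq(n=6):
    F=[];T=[]
    for _ in range(n):
        manip.camera('top'); o=manip.get_obs(); F.append(o['ft_force']);T.append(o['torque'])
    q=R.from_quat(o['ee_rot']).as_matrix()
    print('clk',o['clock'],'p',np.round(o['position'],4),'F',np.mean(F,0).round(2),'T tool',(q.T@np.mean(T,0)).round(4),'sd',(np.std(T,0)).round(3))
E
python3 -m jog '[{"grip":1,"slide":[0,0,-2],"yaw":0},{"grip":1,"slide":[0,0,-3],"yaw":0},{"grip":1,"slide":[0,0,-4],"yaw":0},{"grip":1,"slide":[0,0,-4],"yaw":0},{"grip":1,"slide":[0,0,-4],"yaw":0},{"grip":1,"slide":[0,0,-2],"yaw":0},{"grip":1,"slide":[0,0,0],"yaw":0}]'
python3 -c "
from h import *
tq()
plan((.454,-.310,.30),87.2,14)"
```

```text
clock: 6.6
position: [0.4984, 0.2395, 0.3084]
ee_rot: [0.121, 0.993, 0.001, 0.002]
ft_force: [0.3, 0.4, -6.6]
grip_width: 0.437
grasp_force: 32.5
clk 6.9 p [0.4975 0.2381 0.3037] F [ 0.08  0.11 -5.35] T tool [ 0.013  -0.0125 -0.    ] sd [0.02  0.032 0.02 ]
from [0.497 0.238 0.304] 166.0 yaw/row 0.0983
[np.float64(-0.6), np.float64(-3.9), np.float64(0.0)]
[np.float64(-1.0), np.float64(-3.8), np.float64(0.0)]
[np.float64(-1.4), np.float64(-3.7), np.float64(0.0)]
[np.float64(-1.7), np.float64(-3.5), np.float64(0.0)]
[np.float64(-2.1), np.float64(-3.3), np.float64(0.0)]
[np.float64(-2.4), np.float64(-3.1), np.float64(0.0)]
[np.float64(-2.7), np.float64(-2.9), np.float64(0.0)]
[np.float64(-3.0), np.float64(-2.6), np.float64(0.0)]
[np.float64(-3.2), np.float64(-2.3), np.float64(0.0)]
[np.float64(-3.4), np.float64(-2.0), np.float64(0.0)]
[np.float64(-3.6), np.float64(-1.6), np.float64(0.0)]
[np.float64(-3.7), np.float64(-1.3), np.float64(0.0)]
[np.float64(-3.8), np.float64(-0.9), np.float64(0.0)]
[np.float64(-3.9), np.float64(-0.5), np.float64(0.0)]
```

```bash
python3 -m jog '[{"grip":1,"slide":[-0.3,-2.0,0],"yaw":0.05},{"grip":1,"slide":[-0.3,-1.9,0],"yaw":0.05},{"grip":1,"slide":[-1.0,-3.8,0],"yaw":0.098},{"grip":1,"slide":[-1.4,-3.7,0],"yaw":0.098},{"grip":1,"slide":[-1.7,-3.5,0],"yaw":0.098},{"grip":1,"slide":[-2.1,-3.3,0],"yaw":0.098},{"grip":1,"slide":[-2.4,-3.1,0],"yaw":0.098},{"grip":1,"slide":[-2.7,-2.9,0],"yaw":0.098}]'
python3 -m jog '[{"grip":1,"slide":[-3.0,-2.6,0],"yaw":0.098},{"grip":1,"slide":[-3.2,-2.3,0],"yaw":0.098},{"grip":1,"slide":[-3.4,-2.0,0],"yaw":0.098},{"grip":1,"slide":[-3.5,-1.6,0],"yaw":0.098},{"grip":1,"slide":[-3.2,-1.1,0],"yaw":0.085},{"grip":1,"slide":[-2.5,-0.6,0],"yaw":0.06},{"grip":1,"slide":[-1.7,-0.4,0],"yaw":0.04},{"grip":1,"slide":[-0.9,-0.2,0],"yaw":0.01}]'
python3 -m jog '[{"grip":1,"slide":[0,0,2.5],"yaw":0},{"grip":1,"slide":[0,0,4],"yaw":0},{"grip":1,"slide":[0,0,4],"yaw":0},{"grip":1,"slide":[0,0,2],"yaw":0},{"grip":1,"slide":[0,0,0],"yaw":0},{"grip":1,"slide":[0,0,0],"yaw":0}]'
python3 -c "
from h import *
tq()
cv2.imwrite('pics/w5.png',manip.camera('wrist'))
plan((.454,-.310,.17),87.2,1)"
```

```text
clock: 7.7
position: [0.4736, -0.037, 0.3046]
ee_rot: [0.451, 0.893, -0.0, -0.0]
ft_force: [1.8, -0.3, -4.8]
grip_width: 0.438
grasp_force: 32.5
clock: 8.5
position: [0.4528, -0.2789, 0.3047]
ee_rot: [0.689, 0.725, 0.0, -0.001]
ft_force: [0.3, 0.2, -4.3]
grip_width: 0.434
grasp_force: 32.5
clock: 9.1
position: [0.4537, -0.2772, 0.1811]
ee_rot: [0.688, 0.726, 0.0, 0.0]
ft_force: [0.6, -0.1, -4.1]
grip_width: 0.438
grasp_force: 32.6
clk 9.4 p [ 0.4534 -0.2781  0.1813] F [ 0.23 -0.53 -5.22] T tool [-0.0185 -0.029   0.0221] sd [0.008 0.031 0.022]
from [ 0.453 -0.278  0.181] 93.0 yaw/row 0.1008
[np.float64(-3.2), np.float64(-0.1), np.float64(1.1)]
```

View pics/w5.png

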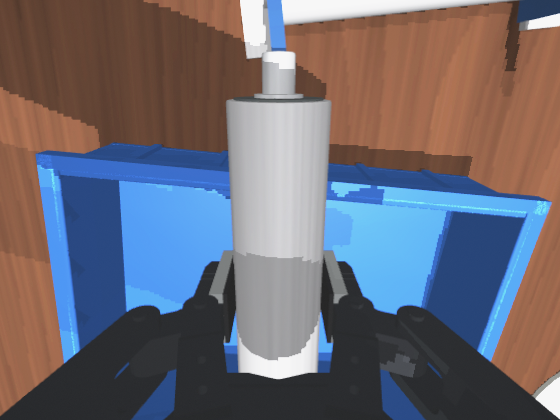

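```bash
python3 -m jog '[{"grip":1,"slide":[-1.2,0,0],"yaw":0.05},{"grip":1,"slide":[-1.2,0,0.5],"yaw":0.05},{"grip":1,"slide":[-0.7,0,1],"yaw":0},{"grip":1,"slide":[0,0,1],"yaw":0},{"grip":1,"slide":[0,0,0.7],"yaw":0},{"grip":1,"slide":[0,0,0.7],"yaw":0},{"grip":1,"slide":[0,0,0.5],"yaw":0},{"grip":1,"slide":[0,0,0.5],"yaw":0}]'
python3 -m jog '[{"grip":1,"slide":[0,0,0.5],"yaw":0},{"grip":1,"slide":[0,0,0.5],"yaw":0},{"grip":1,"slide":[0,0,0],"yaw":0},{"grip":1,"slide":[0,0,0],"yaw":0}]'
python3 -c "
from h import *
tq(2)
cv2.imwrite('pics/w6.png',manip.camera('wrist'))"
```

```text
clock: 10.25
position: [0.4535, -0.3099, 0.1316]
ee_rot: [0.724, 0.69, -0.0, 0.001]
ft_force: [-1.5, -6.1, 2.4]
grip_width: 0.44
grasp_force: 34.7
clock: 10.65
position: [0.4533, -0.3089, 0.1211]
ee_rot: [0.724, 0.69, -0.0, 0.0]
ft_force: [1.0, -3.7, -2.8]
grip_width: 0.441
grasp_force: 35.6
clk 10.75 p [ 0.4533 -0.3088  0.1212] F [-0.07 -3.62 -2.56] T tool [ 0.0032 -0.6151  0.0067] sd [0.019 0.016 0.022]
```

View pics/w6.png

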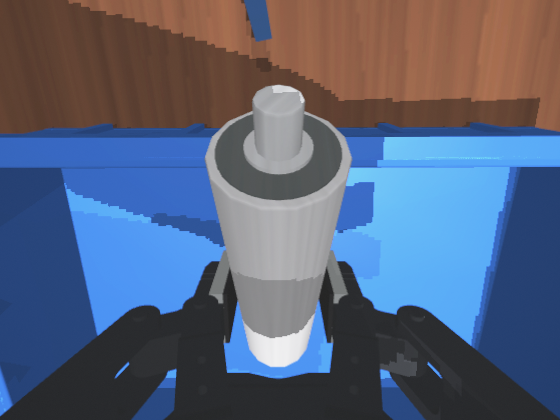

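The wrist view shows the roller tilted, with its near end face up at (278,155). I'll lift clear and weigh its balance.

```bash
python3 -m jog '[{"grip":1,"slide":[0,0,-1.5],"yaw":0},{"grip":1,"slide":[0,0,-2.5],"yaw":0},{"grip":1,"slide":[0,0,-2.5],"yaw":0},{"grip":1,"slide":[0,0,-1.5],"yaw":0},{"grip":1,"slide":[0,0,0],"yaw":0},{"grip":1,"slide":[0,0,0],"yaw":0}]'
python3 - <<'E'
from h import *
tq(8)
cal=manip.calibration('wrist')
# tilt: tube end-face centre seen at (278,155): compare with model
o,p,q=state()
for th in (15,20,25,30,35,40):
    c=p+q@np.array([0,0,.057])
    print(th,proj(cal,c+.075*(np.cos(np.radians(th))*q[:,0]-np.sin(np.radians(th))*q[:,2])))
E
```

```text
clock: 11.4
position: [0.453, -0.3085, 0.2007]
ee_rot: [0.724, 0.69, -0.0, -0.0]
ft_force: [-0.4, -0.1, -5.5]
grip_width: 0.435
grasp_force: 35.2
clk 11.8 p [ 0.4532 -0.3088  0.2008] F [-0.03  0.12 -5.56] T tool [-0.0026  0.0093 -0.0005] sd [0.019 0.023 0.034]
15 [279.32874508 117.25661017]
20 [279.43415629 126.0690839 ]
25 [279.54577797 137.66885225]
30 [279.66233183 152.2673279 ]
35 [279.78200531 170.00440535]
40 [279.90241111 190.91411897]
```

```bash
python3 -m jog '[{"grip":1,"slide":[-1.5,0,0],"yaw":0},{"grip":1,"slide":[-2.5,0,0],"yaw":0},{"grip":1,"slide":[-2.5,0,0],"yaw":0},{"grip":1,"slide":[-1.5,0,0],"yaw":0},{"grip":1,"slide":[0,0,0.7],"yaw":0},{"grip":1,"slide":[0,0,0.7],"yaw":0},{"grip":1,"slide":[0,0,0.7],"yaw":0},{"grip":1,"slide":[0,0,0.7],"yaw":0}]'
python3 -m jog '[{"grip":1,"slide":[0,0,0.7],"yaw":0},{"grip":1,"slide":[0,0,0.7],"yaw":0},{"grip":1,"slide":[0,0,0.7],"yaw":0},{"grip":1,"slide":[0,0,0.7],"yaw":0},{"grip":1,"slide":[0,0,0.7],"yaw":0},{"grip":1,"slide":[0,0,0.7],"yaw":0},{"grip":1,"slide":[0,0,0.7],"yaw":0},{"grip":1,"slide":[0,0,0.3],"yaw":0}]'
python3 -m jog '[{"grip":1,"slide":[0,0,0],"yaw":0},{"grip":1,"slide":[0,0,0],"yaw":0},{"grip":1,"slide":[0,0,0],"yaw":0},{"grip":1,"slide":[0,0,-1.5],"yaw":0},{"grip":1,"slide":[0,0,-2.5],"yaw":0},{"grip":1,"slide":[0,0,-2.5],"yaw":0},{"grip":1,"slide":[0,0,-1.5],"yaw":0},{"grip":1,"slide":[0,0,0],"yaw":0}]'
python3 - <<'E'
from h import *
tq(8)
im=manip.camera('wrist');cv2.imwrite('pics/w7.png',im)
cal=manip.calibration('wrist');o,p,q=state()
for th in (15,0,-15,-25,-35):
    c=p+q@np.array([0,0,.057])
    print(th,proj(cal,c+.075*(np.cos(np.radians(th))*q[:,0]-np.sin(np.radians(th))*q[:,2])))
E
```

```text
clock: 12.6
position: [0.4503, -0.3882, 0.1736]
ee_rot: [0.723, 0.69, 0.0, 0.001]
ft_force: [-0.9, 1.2, 3.0]
grip_width: 0.44
grasp_force: 35.7
clock: 13.4
position: [0.4499, -0.3875, 0.1202]
ee_rot: [0.723, 0.69, 0.001, -0.001]
ft_force: [2.2, 4.0, 4.2]
grip_width: 0.442
grasp_force: 41.3
clock: 14.2
position: [0.4499, -0.3896, 0.2035]
ee_rot: [0.724, 0.69, -0.0, 0.002]
ft_force: [0.7, -0.3, -5.0]
grip_width: 0.437
grasp_force: 40.3
clk 14.6 p [ 0.4492 -0.3886  0.2004] F [-0.01  0.04 -5.65] T tool [ 0.0154 -0.0332  0.0093] sd [0.033 0.023 0.034]
15 [279.31776978 117.22462989]
0 [279.04614821 104.91469242]
-15 [278.84059132 108.33764221]
-25 [278.73667606 116.43970978]
-35 [278.65548052 127.70219922]
```

View pics/w7.png

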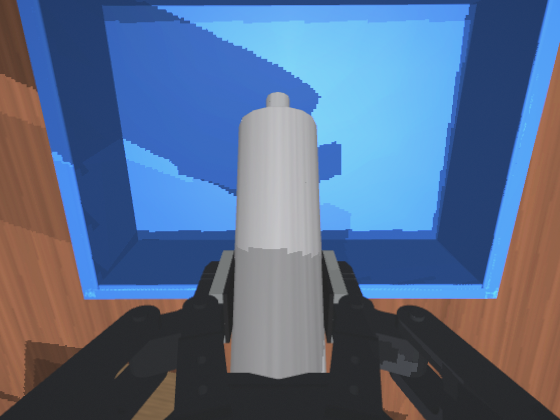

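The roller is now tilted the other way, with its far end low at (278,97). The torque change is not yet clear of the noise, so I'll average longer here and again after rocking it back.

```bash
python3 -c "
from h import *
tq(20)"
python3 -m jog '[{"grip":1,"slide":[1.5,0,0],"yaw":0},{"grip":1,"slide":[2.5,0,0],"yaw":0},{"grip":1,"slide":[2.5,0,0],"yaw":0},{"grip":1,"slide":[1.5,0,0],"yaw":0},{"grip":1,"slide":[0,0,0.7],"yaw":0},{"grip":1,"slide":[0,0,0.7],"yaw":0},{"grip":1,"slide":[0,0,0.7],"yaw":0},{"grip":1,"slide":[0,0,0.7],"yaw":0}]'
python3 -m jog '[{"grip":1,"slide":[0,0,0.7],"yaw":0},{"grip":1,"slide":[0,0,0.7],"yaw":0},{"grip":1,"slide":[0,0,0.7],"yaw":0},{"grip":1,"slide":[0,0,0.7],"yaw":0},{"grip":1,"slide":[0,0,0.7],"yaw":0},{"grip":1,"slide":[0,0,0.7],"yaw":0},{"grip":1,"slide":[0,0,0.7],"yaw":0},{"grip":1,"slide":[0,0,0.3],"yaw":0}]'
python3 -m jog '[{"grip":1,"slide":[0,0,0],"yaw":0},{"grip":1,"slide":[0,0,0],"yaw":0},{"grip":1,"slide":[0,0,0],"yaw":0},{"grip":1,"slide":[0,0,-1.5],"yaw":0},{"grip":1,"slide":[0,0,-2.5],"yaw":0},{"grip":1,"slide":[0,0,-2.5],"yaw":0},{"grip":1,"slide":[0,0,-1.5],"yaw":0},{"grip":1,"slide":[0,0,0],"yaw":0}]'
python3 - <<'E'
from h import *
tq(20)
im=manip.camera('wrist');cv2.imwrite('pics/w8.png',im)
E
```

```text
clk 15.65 p [ 0.4494 -0.3888  0.2013] F [ 0.01  0.08 -5.29] T tool [-0.0025 -0.0491  0.0002] sd [0.034 0.028 0.037]
clock: 16.45
position: [0.4531, -0.3143, 0.1751]
ee_rot: [0.725, 0.688, -0.002, 0.004]
ft_force: [-5.5, -17.3, 15.8]
grip_width: 0.433
grasp_force: 41.8
clock: 17.25
position: [0.4528, -0.316, 0.1223]
ee_rot: [0.726, 0.688, -0.002, 0.004]
ft_force: [-1.8, -18.2, 4.1]
grip_width: 0.436
grasp_force: 40.3
clock: 18.05
position: [0.4539, -0.31, 0.2027]
ee_rot: [0.724, 0.69, 0.0, 0.002]
ft_force: [0.5, -0.0, -5.3]
grip_width: 0.436
grasp_force: 38.3
clk 19.05 p [ 0.4533 -0.3089  0.2013] F [-0.09 -0.07 -5.53] T tool [ 0.0053  0.0439 -0.0029] sd [0.026 0.025 0.032]
```

View pics/w8.png

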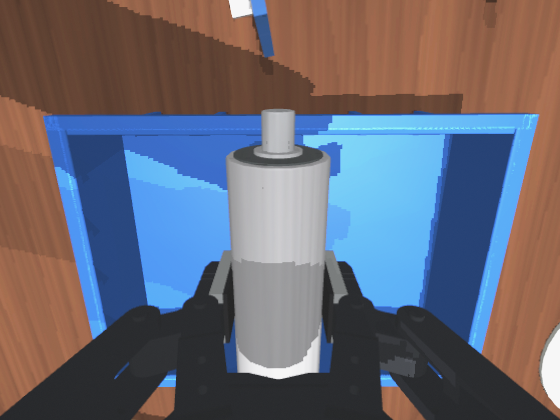

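The roller is tilted with its near end up, face centre at (278,152) and axle tip at (278,113). That is shallower than before, so the roller may have slid in the fingers. I'll solve for tilt and slip from these pixels.

Run:
```python
from h import *
from scipy.optimize import least_squares
cal=manip.calibration('wrist');o,p,q=state()
T=np.array(cal['camera_from_world'])
def model(v):
    th,s,h=v; c=p+q@np.array([0,0,h]); a=np.cos(th)*q[:,0]-np.sin(th)*q[:,2]
    f=c+(.075+s)*a; t=c+(.091+s)*a
    w=proj(cal,f+.019*q[:,1])[0]-proj(cal,f-.019*q[:,1])[0]
    return np.array([proj(cal,f)[1],proj(cal,t)[1],abs(w)])
for n,obs in (('w8',(152,114,102)),('w6',(155,100,145))):
  for h in (.050,.055,.060):
    r=least_squares(lambda v:model([v[0],v[1],h])-obs,[.3,0]); print(n,h,np.degrees(r.x[0]),r.x[1]*1e3,r.fun.round(1))
# w7: tube end top/ tip
for n,obs in (('w7',(97,78)),):
  for h in (.050,.055):
    def f7(v):
        c=p+q@np.array([0,0,h]); a=np.cos(v[0])*q[:,0]-np.sin(v[0])*q[:,2]
        t=c+(.091+v[1])*a; fc=c+(.075+v[1])*a
        return [proj(cal,t)[1]-97, abs(proj(cal,fc+.019*q[:,1])[0]-proj(cal,fc-.019*q[:,1])[0])-79]
    r=least_squares(f7,[-.4,0]); print(n,h,np.degrees(r.x[0]),r.x[1]*1e3,r.fun)
```

```text
w8 0.05 -5.015831758294096 -17.888996677395426 [ 3.  -2.9 -1.3]
w8 0.055 0.3460319424361554 -18.04226718280009 [ 3.  -2.8 -1. ]
w8 0.06 5.7111331480063905 -17.61571956921926 [ 2.8 -2.6 -0.7]
w6 0.05 27.102457637968985 -2.338687946450727 [ 0.1 -0.1 -0. ]
w6 0.055 30.390378191126114 0.3233560578080889 [-0.9  0.7  0.1]
w6 0.06 33.43180499853438 3.2109777988113506 [-2.1  1.6  0.3]
w7 0.05 -34.81278859139249 1.5877200225004036 [2.98427949e-13 6.25277607e-13]
w7 0.055 -31.705140125592216 -1.6098878725199275 [ 0.00000000e+00 -1.13686838e-13]
```

```bash
python3 -m jog '[{"grip":1,"slide":[0.4,0,0.5],"yaw":0},{"grip":1,"slide":[0.4,0,1.2],"yaw":0},{"grip":1,"slide":[0,0,1.5],"yaw":0},{"grip":1,"slide":[0,0,1],"yaw":0},{"grip":1,"slide":[0,0,0.6],"yaw":0},{"grip":1,"slide":[0,0,0.6],"yaw":0},{"grip":1,"slide":[0,0,0.5],"yaw":0},{"grip":1,"slide":[0,0,0.5],"yaw":0}]'
python3 -m jog '[{"grip":1,"slide":[0,0,0.4],"yaw":0},{"grip":1,"slide":[0,0,0.3],"yaw":0},{"grip":1,"slide":[0,0,0],"yaw":0},{"grip":1,"slide":[0,0,0],"yaw":0},{"grip":1,"slide":[0,0,0],"yaw":0}]'
python3 -m jog '[{"grip":1,"slide":[0,0,-1.5],"yaw":0},{"grip":1,"slide":[0,0,-2.5],"yaw":0},{"grip":1,"slide":[0,0,-2],"yaw":0},{"grip":1,"slide":[0,0,-1.1],"yaw":0},{"grip":1,"slide":[0,0,0],"yaw":0}]'
python3 - <<'E'
from h import *
tq(16)
im=manip.camera('wrist');cal=manip.calibration('wrist');o,p,q=state()
# bright profile down the axis column and face outline for tilt/slip
g=im.astype(int); col=g[:,270:288].mean(1)
print([(r,*col[r].astype(int)) for r in range(60,240,6)])
for r in range(120,240,12):
    row=g[r]; sat=row.max(1)-row.min(1); x=np.where(sat<35)[0]; x=x[(x>180)&(x<380)]; print(r,x.min() if len(x) else None,x.max() if len(x) else None,end=' | ')
E
```

```text
clock: 19.9
position: [0.4538, -0.3027, 0.138]
ee_rot: [0.724, 0.689, -0.001, 0.001]
ft_force: [-3.3, -5.7, 3.6]
grip_width: 0.44
grasp_force: 40.0
clock: 20.4
position: [0.4539, -0.3027, 0.1311]
ee_rot: [0.724, 0.689, -0.0, 0.002]
ft_force: [-1.1, -5.9, 0.8]
grip_width: 0.437
grasp_force: 40.6
clock: 20.9
position: [0.4545, -0.3011, 0.2031]
ee_rot: [0.724, 0.69, 0.0, 0.002]
ft_force: [-1.1, 0.1, -5.7]
grip_width: 0.443
grasp_force: 40.0
clk 21.7 p [ 0.4537 -0.3009  0.2013] F [ 0.12  0.38 -5.25] T tool [-0.0117  0.1274  0.0134] sd [0.026 0.026 0.032]
[(60, np.int64(85), np.int64(97), np.int64(134)), (66, np.int64(68), np.int64(73), np.int64(94)), (72, np.int64(52), np.int64(68), np.int64(98)), (78, np.int64(52), np.int64(67), np.int64(97)), (84, np.int64(52), np.int64(67), np.int64(97)), (90, np.int64(54), np.int64(70), np.int64(101)), (96, np.int64(54), np.int64(69), np.int64(101)), (102, np.int64(54), np.int64(69), np.int64(101)), (108, np.int64(54), np.int64(70), np.int64(101)), (114, np.int64(53), np.int64(69), np.int64(101)), (120, np.int64(54), np.int64(69), np.int64(100)), (12
[... 417 characters left out ...]
, np.int64(189), np.int64(186), np.int64(184)), (180, np.int64(187), np.int64(184), np.int64(182)), (186, np.int64(168), np.int64(165), np.int64(164)), (192, np.int64(86), np.int64(85), np.int64(80)), (198, np.int64(84), np.int64(83), np.int64(79)), (204, np.int64(84), np.int64(83), np.int64(78)), (210, np.int64(158), np.int64(156), np.int64(156)), (216, np.int64(204), np.int64(201), np.int64(201)), (222, np.int64(199), np.int64(196), np.int64(197)), (228, np.int64(199), np.int64(196), np.int64(197)), (234, np.int64(199), np.int64(196), np.int64(197))]
120 None None | 132 258 296 | 144 258 296 | 156 239 316 | 168 224 331 | 180 219 336 | 192 220 335 | 204 222 333 | 216 223 332 | 228 225 330 |
```

Run:
```python
from h import *
from scipy.optimize import least_squares
cal=manip.calibration('wrist');o,p,q=state()
def model(v,h):
    th,s=v; c=p+q@np.array([0,0,h]); a=np.cos(th)*q[:,0]-np.sin(th)*q[:,2]; b=np.cos(th)*q[:,2]+np.sin(th)*q[:,0]
    f=c+(.075+s)*a; t=c+(.091+s)*a
    return np.array([proj(cal,f+.019*b)[1],proj(cal,f-.019*b)[1],proj(cal,t-.006*b)[1]])
for h in (.055,.058):
    for k in (1,-1):
        r=least_squares(lambda v:model(v,h)[::1]-((152,208,125) if k>0 else (208,152,125)),[.4,-.018]); print(h,k,np.degrees(r.x[0]),r.x[1]*1e3,r.fun.round(1))
plan((.470,-.351,.20),-3,11)
```

```text
0.055 1 14.578221990577223 -18.88589746735504 [-4.8 -5.6  8.6]
0.055 -1 -47.10255766795042 -18.307465141489327 [-16.2  -0.2  16.5]
0.058 1 15.17735265197011 -19.256615448462004 [-5.2 -6.3  9.6]
0.058 -1 -47.44441782005509 -18.87062122010064 [-16.4  -0.3  16.8]
from [ 0.454 -0.301  0.201] 87.2 yaw/row 0.1432
[np.float64(-0.4), np.float64(0.2), np.float64(0.0)]
[np.float64(-0.4), np.float64(0.2), np.float64(0.0)]
[np.float64(-0.4), np.float64(0.3), np.float64(0.0)]
[np.float64(-0.3), np.float64(0.3), np.float64(0.0)]
[np.float64(-0.3), np.float64(0.4), np.float64(0.0)]
[np.float64(-0.2), np.float64(0.4), np.float64(0.0)]
[np.float64(-0.2), np.float64(0.4), np.float64(0.0)]
[np.float64(-0.1), np.float64(0.5), np.float64(0.0)]
[np.float64(-0.0), np.float64(0.5), np.float64(0.0)]
[np.float64(0.0), np.float64(0.5), np.float64(0.0)]
[np.float64(0.1), np.float64(0.5), np.float64(0.0)]
```

The balance changed by 0.083 N m with no further slip (about 18 mm both times), so the bush has run and roller B is the loose one. Next I turn it along the bin's long side and lay it down.

```bash
python3 -m jog '[{"grip":1,"slide":[-0.4,0.2,0],"yaw":0.143},{"grip":1,"slide":[-0.4,0.2,0],"yaw":0.143},{"grip":1,"slide":[-0.4,0.3,0],"yaw":0.143},{"grip":1,"slide":[-0.3,0.3,0],"yaw":0.143},{"grip":1,"slide":[-0.3,0.4,0],"yaw":0.143},{"grip":1,"slide":[-0.2,0.4,0],"yaw":0.143},{"grip":1,"slide":[-0.2,0.4,0],"yaw":0.143},{"grip":1,"slide":[-0.1,0.5,0],"yaw":0.143}]'
python3 -m jog '[{"grip":1,"slide":[0,0.5,0],"yaw":0.143},{"grip":1,"slide":[0,0.5,0],"yaw":0.143},{"grip":1,"slide":[0.1,0.5,0],"yaw":0.143},{"grip":1,"slide":[0,0,1.5],"yaw":0},{"grip":1,"slide":[0,0,2],"yaw":0},{"grip":1,"slide":[0,0,2],"yaw":0},{"grip":1,"slide":[0,0,1],"yaw":0},{"grip":1,"slide":[0,0,0.7],"yaw":0}]'
python3 -m jog '[{"grip":1,"slide":[0,0,0.7],"yaw":0},{"grip":1,"slide":[0,0,0.7],"yaw":0},{"grip":1,"slide":[0,0,0.7],"yaw":0},{"grip":1,"slide":[0,0,0.7],"yaw":0},{"grip":1,"slide":[0,0,0.5],"yaw":0},{"grip":1,"slide":[0,0,0.5],"yaw":0},{"grip":1,"slide":[0,0,0.5],"yaw":0},{"grip":1,"slide":[0,0,0],"yaw":0}]'
python3 -c "
from h import *
tq(3)"
```

```text
clock: 22.55
position: [0.4651, -0.3365, 0.2013]
ee_rot: [0.983, 0.185, 0.0, 0.0]
ft_force: [0.5, -1.2, -4.8]
grip_width: 0.438
grasp_force: 39.9
clock: 23.35
position: [0.4691, -0.3503, 0.1278]
ee_rot: [1.0, -0.024, -0.001, -0.001]
ft_force: [0.6, 0.3, -5.1]
grip_width: 0.444
grasp_force: 40.0
clock: 24.15
position: [0.4693, -0.3507, 0.0857]
ee_rot: [1.0, -0.025, -0.0, -0.0]
ft_force: [2.7, -0.7, 1.1]
grip_width: 0.434
grasp_force: 40.2
clk 24.3 p [ 0.4692 -0.3507  0.0861] F [ 3.11 -0.11  0.07] T tool [-0.0507  0.3495 -0.0124] sd [0.024 0.012 0.013]
```

```bash
python3 -m jog '[{"grip":1,"slide":[0,0,0.2],"yaw":0},{"grip":1,"slide":[0,0,0.2],"yaw":0},{"grip":1,"slide":[0,0,0],"yaw":0},{"grip":1,"slide":[0,0,0],"yaw":0}]'
python3 -c "
from h import *
tq(3)"
```

```text
clock: 24.7
position: [0.4695, -0.3507, 0.0823]
ee_rot: [1.0, -0.025, 0.0, 0.0]
ft_force: [2.8, -0.6, 1.8]
grip_width: 0.439
grasp_force: 40.2
clk 24.85 p [ 0.4695 -0.3507  0.0823] F [ 4.   -0.19  1.23] T tool [-0.0547  0.3984 -0.0136] sd [0.01  0.029 0.032]
```

```bash
python3 -m jog '[{"grip":1,"slide":[0,0,0.2],"yaw":0},{"grip":1,"slide":[0,0,0],"yaw":0},{"grip":1,"slide":[0,0,0],"yaw":0}]'
python3 -c "
from h import *
tq(2)
im=manip.camera('wrist');cal=manip.calibration('wrist');o,p,q=state()
cv2.imwrite('pics/w9.png',im)
for h in (.055,.058):
  for th in (0,3,6,10):
    c=p+q@np.array([0,0,h]);t=np.radians(th);a=np.cos(t)*q[:,0]-np.sin(t)*q[:,2];b=np.cos(t)*q[:,2]+np.sin(t)*q[:,0]
    f=c+(.075-.018)*a;print(h,th,proj(cal,f+.019*b)[1],proj(cal,f-.019*b)[1],proj(cal,c+(.073)*a-.006*b)[1])
col=im[:,272:286].astype(int).mean(1);sat=col.max(1)-col.min(1);print([(r,int(col[r].mean()),int(sat[r])) for r in range(70,220,4)])
"
```

```text
clock: 25.15
position: [0.4694, -0.3507, 0.0802]
ee_rot: [1.0, -0.025, -0.0, 0.0]
ft_force: [3.7, 1.1, 2.3]
grip_width: 0.439
grasp_force: 40.2
clk 25.25 p [ 0.4695 -0.3507  0.0802] F [ 3.48 -0.78  1.51] T tool [0.001  0.3461 0.0044] sd [0.042 0.01  0.001]
0.055 0 146.99281963073338 168.06056371743261 113.86338733694477
0.055 3 146.11296543153378 173.59415820204725 116.11553651057632
0.055 6 145.5951427310584 179.81370377544792 119.1303486037712
0.055 10 145.51441770068678 189.18944806218886 124.43381685227861
0.058 0 145.76751902749254 165.90270220184925 113.13274795096291
0.058 3 144.87823857413943 171.24351091321228 115.30726910671038
0.058 6 144.34337719633652 177.24563473055497 118.22095546568346
0.058 10 144.2263706049368 186.29128204439684 123.3472402896028
[(70, 168, 148), (74, 168, 148), (78, 168, 148), (82, 168, 148), (86, 168, 148), (90, 168, 148), (94, 168, 148), (98, 168, 149), (102, 167, 150), (106, 167, 150), (110, 115, 19), (114, 233, 3), (118, 237, 2), (122, 237, 2), (126, 237, 2), (130, 236, 2), (134, 236, 2), (138, 236, 2), (142, 235, 2), (146, 235, 2), (150, 234, 2), (154, 204, 4), (158, 237, 2), (162, 58, 3), (166, 88, 5), (170, 140, 1), (174, 241, 0), (178, 241, 1), (182, 241, 0), (186, 241, 0), (190, 242, 1), (194, 242, 1), (198, 241, 0), (202, 241, 0), (206, 242, 1), (210, 242, 1), (214, 242, 0), (218, 234, 1)]
```

```bash
python3 -m jog '[{"grip":0.0,"slide":[0,0,0],"yaw":0},{"grip":-0.2,"slide":[0,0,0],"yaw":0},{"grip":-0.6,"slide":[0,0,0],"yaw":0},{"grip":-1,"slide":[0,0,0],"yaw":0},{"grip":-1,"slide":[0,0,0],"yaw":0},{"grip":-1,"slide":[0,0,-2],"yaw":0},{"grip":-1,"slide":[0,0,-5],"yaw":0},{"grip":-1,"slide":[0,0,-5],"yaw":0}]'
python3 -m jog '[{"grip":-1,"slide":[0,0,-5],"yaw":0},{"grip":-1,"slide":[0,0,-4],"yaw":0},{"grip":-1,"slide":[0,0,0],"yaw":0}]'
python3 -c "
from h import *
im=manip.camera('wrist');cal=manip.calibration('wrist')
for cam in ('wrist','top'):
  manip.camera(cam);cal=manip.calibration(cam)
  for m in manip.masks_of('roller_a_mid',cam)[:4]: print(cam,m['conf'],m['centre'],at(cal,m['centre'],.024))
plan((.505,.325,.28),166,20)"
```

```text
clock: 26.1
position: [0.4688, -0.3502, 0.2009]
ee_rot: [1.0, -0.025, -0.001, -0.001]
ft_force: [1.1, -0.6, 0.4]
grip_width: 1.0
grasp_force: 0.0
clock: 26.4
position: [0.4713, -0.3516, 0.2969]
ee_rot: [1.0, -0.025, 0.004, 0.003]
ft_force: [0.3, 0.2, -0.0]
grip_width: 0.998
grasp_force: 0.0
top 0.94 [235.5, 298.7] [0.20776498 0.28090555 0.024     ]
top 0.83 [216.9, 206.2] [0.51039947 0.34354602 0.024     ]
top 0.61 [354.3, 202.6] [ 0.51727213 -0.11058075  0.024     ]
top 0.59 [151.9, 169.1] [0.64012112 0.56772554 0.024     ]
from [ 0.469 -0.35   0.289] -2.9 yaw/row -0.1474
[np.float64(0.0), np.float64(-3.4), np.float64(0.0)]
[np.float64(0.5), np.float64(-3.3), np.float64(0.0)]
[np.float64(1.0), np.float64(-3.2), np.float64(0.0)]
[np.float64(1.5), np.float64(-3.1), np.float64(0.0)]
[np.float64(1.9), np.float64(-2.8), np.float64(0.0)]
[np.float64(2.3), np.float64(-2.5), np.float64(0.0)]
[np.float64(2.6), np.float64(-2.1), np.float64(0.0)]
[np.float64(2.9), np.float64(-1.7), np.float64(0.0)]
[np.float64(3.1), np.float64(-1.3), np.float64(0.0)]
[np.float64(3.3), np.float64(-0.8), np.float64(0.0)]
[np.float64(3.4), np.float64(-0.3), np.float64(0.0)]
[np.float64(3.4), np.float64(0.2), np.float64(0.0)]
[np.float64(3.3), np.float64(0.7), np.float64(0.0)]
[np.float64(3.2), np.float64(1.2), np.float64(0.0)]
[np.float64(3.0), np.float64(1.6), np.float64(0.0)]
[np.float64(2.7), np.float64(2.0), np.float64(0.0)]
[np.float64(2.4), np.float64(2.4), np.float64(0.0)]
[np.float64(2.0), np.float64(2.7), np.float64(0.0)]
[np.float64(1.6), np.float64(3.0), np.float64(0.0)]
[np.float64(1.1), np.float64(3.2), np.float64(0.0)]
```

```bash
python3 -m jog '[{"grip":-1,"slide":[0,-3.4,0],"yaw":-0.147},{"grip":-1,"slide":[0.5,-3.3,0],"yaw":-0.147},{"grip":-1,"slide":[1.0,-3.2,0],"yaw":-0.147},{"grip":-1,"slide":[1.5,-3.1,0],"yaw":-0.147},{"grip":-1,"slide":[1.9,-2.8,0],"yaw":-0.147},{"grip":-1,"slide":[2.3,-2.5,0],"yaw":-0.147},{"grip":-1,"slide":[2.6,-2.1,0],"yaw":-0.147},{"grip":-1,"slide":[2.9,-1.7,0],"yaw":-0.147}]'
python3 -m jog '[{"grip":-1,"slide":[3.1,-1.3,0],"yaw":-0.147},{"grip":-1,"slide":[3.3,-0.8,0],"yaw":-0.147},{"grip":-1,"slide":[3.4,-0.3,0],"yaw":-0.147},{"grip":-1,"slide":[3.4,0.2,0],"yaw":-0.147},{"grip":-1,"slide":[3.3,0.7,0],"yaw":-0.147},{"grip":-1,"slide":[3.2,1.2,0],"yaw":-0.147},{"grip":-1,"slide":[3.0,1.6,0],"yaw":-0.147},{"grip":-1,"slide":[2.7,2.0,0],"yaw":-0.147}]'
python3 -m jog '[{"grip":-1,"slide":[2.4,2.4,0],"yaw":-0.147},{"grip":-1,"slide":[2.0,2.7,0],"yaw":-0.147},{"grip":-1,"slide":[1.6,3.0,0],"yaw":-0.147},{"grip":-1,"slide":[1.1,3.2,0],"yaw":-0.147},{"grip":-1,"slide":[0,0,0],"yaw":0},{"grip":-1,"slide":[0,0,0],"yaw":0}]'
python3 - <<'E'
from h import *
im=manip.camera('wrist'); cal=manip.calibration('wrist'); cv2.imwrite('pics/w10.png',im)
o,p,q=state(); print(p,np.degrees(np.arctan2(q[1,0],q[0,0])),o['joint_pos'])
for m in manip.masks_of('roller_a_mid','wrist')[:3]:
    r=cv2.minAreaRect(np.argwhere(m['region'])[:,::-1].astype(np.float32)); pts=np.argwhere(m['region'])[:,::-1]
    print(m['conf'],m['centre'],r,pts.min(0),pts.max(0))
    for row in range(pts[:,1].min(),pts[:,1].max()+1,12):
        xs=pts[pts[:,1]==row,0]; print((row,xs.min(),xs.max()),end=' ')
manip.camera('top');cal=manip.calibration('top')
for m in manip.masks_of('roller_a_mid','top')[:5]: 
    pts=np.argwhere(m['region'])[:,::-1]; r=cv2.minAreaRect(pts.astype(np.float32))
    print('top',m['conf'],m['centre'],at(cal,m['centre'],.024),[at(cal,u,.024)[:2].round(3).tolist() for u in cv2.boxPoints(r)])
E
```

```text
clock: 27.45
position: [0.4845, -0.0796, 0.2891]
ee_rot: [0.844, 0.536, -0.001, -0.001]
ft_force: [0.7, 0.6, 0.4]
grip_width: 1.003
grasp_force: 0.0
clock: 28.25
position: [0.5008, 0.1909, 0.2891]
ee_rot: [0.405, 0.914, -0.0, -0.001]
ft_force: [1.0, -0.1, 0.6]
grip_width: 0.997
grasp_force: 0.0
clock: 28.85
position: [0.5084, 0.3255, 0.2888]
ee_rot: [0.125, 0.992, -0.0, -0.001]
ft_force: [-0.5, -0.0, 0.1]
grip_width: 1.001
grasp_force: 0.0
[0.50897313 0.32445187 0.28908033] 165.5068429773209 [ 0.10629174  0.47129262 -1.00087499  1.50102027  0.3984918   1.38922171
  0.40026774]
0.73 [291.9, 166.5] ((294.2117614746094, 168.9713592529297), (43.61145782470703, 186.19847106933594), 1.2730300426483154) [273  76] [317 262]
(76, np.int64(290), np.int64(301)) (88, np.int64(288), np.int64(302)) (100, np.int64(274), np.int64(316)) (112, np.int64(274), np.int64(316)) (124, np.int64(274), np.int64(317)) (136, np.int64(274), np.int64(316)) (148, np.int64(273), np.int64(316)) (160, np.int64(275), np.int64(315)) (172, np.int64(274), np.int64(314)) (184, np.int64(275), np.int64(313)) (196, np.int64(2
[... 298 characters left out ...]
3), 27.387422561645508) [446 187] [559 273]
(187, np.int64(468), np.int64(469)) (199, np.int64(446), np.int64(493)) (211, np.int64(448), np.int64(517)) (223, np.int64(462), np.int64(539)) (235, np.int64(485), np.int64(559)) (247, np.int64(508), np.int64(559)) (259, np.int64(532), np.int64(559)) (271, np.int64(554), np.int64(559)) top 0.95 [238.0, 301.2] [0.19971768 0.27281546 0.024     ] [[0.113, 0.307], [0.29, 0.286], [0.285, 0.246], [0.108, 0.268]]
top 0.67 [148.2, 164.5] [0.65640395 0.58128514 0.024     ] [[0.689, 0.638], [0.715, 0.613], [0.599, 0.495], [0.574, 0.52]]
top 0.57 [213.3, 223.4] [0.45325522 0.35486434 0.024     ] [[0.437, 0.384], [0.487, 0.37], [0.477, 0.338], [0.427, 0.352]]
```

Run:
```python
from h import *
cal=manip.calibration('wrist')
e=[at(cal,u,.048) for u in [(293,262),(295.5,76)]]; d=e[1]-e[0]; a=np.degrees(np.arctan2(d[1],d[0])); m=(e[0]+e[1])/2
print('A',m,np.linalg.norm(d),a)
plan((m[0],m[1],.105),a,6)
im=manip.camera('top');cal=manip.calibration('top')
sat=(im.max(2).astype(int)-im.min(2)); msk=np.zeros(sat.shape,bool)
for i in range(420):
    for j in range(380,480):
        if sat[i,j]<40 and im[i,j].max()>90:
            w=at(cal,(j,i),.024)
            if .33<w[0]<.58 and -.43<w[1]<-.27: msk[i,j]=1
pts=np.argwhere(msk)[:,::-1].astype(np.float32); r=cv2.minAreaRect(pts); print(len(pts),r,[at(cal,u,.024)[:2].round(3).tolist() for u in cv2.boxPoints(r)])
```

```text
A [0.51601345 0.33691721 0.048     ] 0.1842584666989465 165.547458132388
from [0.51  0.324 0.29 ] 165.4 yaw/row -0.0003
[np.float64(-0.0), np.float64(0.2), np.float64(3.1)]
[np.float64(-0.0), np.float64(0.2), np.float64(3.1)]
[np.float64(-0.0), np.float64(0.2), np.float64(3.1)]
[np.float64(-0.0), np.float64(0.2), np.float64(3.1)]
[np.float64(-0.0), np.float64(0.2), np.float64(3.1)]
[np.float64(-0.0), np.float64(0.2), np.float64(3.1)]
523 ((426.0, 221.5), (53.0, 10.0), 90.0) [[0.541, -0.336], [0.54, -0.37], [0.363, -0.361], [0.364, -0.327]]
```

Roller B lies flat in the bin: a 178 x 34 mm blob, centred. Now I pick up roller A.

```bash
python3 -m jog '[{"grip":-1,"slide":[0,0.4,4],"yaw":0},{"grip":-1,"slide":[0,0.4,4],"yaw":0},{"grip":-1,"slide":[0,0.3,4],"yaw":0},{"grip":-1,"slide":[0,0.1,4],"yaw":0},{"grip":-1,"slide":[0,0,2.4],"yaw":0},{"grip":-1,"slide":[0,0,0],"yaw":0},{"grip":1,"slide":[0,0,0],"yaw":0},{"grip":1,"slide":[0,0,0],"yaw":0}]' 60
python3 -m jog '[{"grip":1,"slide":[0,0,0],"yaw":0},{"grip":1,"slide":[0,0,0],"yaw":0},{"grip":1,"slide":[0,0,0],"yaw":0},{"grip":1,"slide":[0,0,-0.5],"yaw":0},{"grip":1,"slide":[0,0,-1.5],"yaw":0},{"grip":1,"slide":[0,0,-4],"yaw":0},{"grip":1,"slide":[0,0,-4],"yaw":0},{"grip":1,"slide":[0,0,-4],"yaw":0}]'
python3 -m jog '[{"grip":1,"slide":[0,0,-3],"yaw":0},{"grip":1,"slide":[0,0,-1.5],"yaw":0},{"grip":1,"slide":[0,0,0],"yaw":0},{"grip":1,"slide":[0,0,0],"yaw":0}]'
python3 -c "
from h import *
tq(10)
plan((.52,-.09,.36),90,16)"
```

```text
clock: 29.9
position: [0.5129, 0.337, 0.1083]
ee_rot: [0.126, 0.992, 0.001, 0.001]
ft_force: [0.6, -0.1, -0.1]
grip_width: 0.69
grasp_force: 0.0
clock: 30.7
position: [0.5116, 0.3361, 0.2486]
ee_rot: [0.126, 0.992, -0.0, -0.0]
ft_force: [1.2, 0.7, -3.6]
grip_width: 0.432
grasp_force: 65.0
clock: 31.1
position: [0.5118, 0.336, 0.2899]
ee_rot: [0.126, 0.992, -0.001, -0.0]
ft_force: [-0.2, 0.4, -4.2]
grip_width: 0.433
grasp_force: 65.2
clk 31.6 p [0.512  0.3366 0.291 ] F [ 0.11 -0.1  -3.87] T tool [-0.0149 -0.0157  0.002 ] sd [0.026 0.025 0.027]
from [0.512 0.337 0.291] 165.6 yaw/row 0.0824
[np.float64(-0.7), np.float64(-2.6), np.float64(-0.4)]
[np.float64(-0.9), np.float64(-2.5), np.float64(-0.4)]
[np.float64(-1.1), np.float64(-2.4), np.float64(-0.4)]
[np.float64(-1.3), np.float64(-2.3), np.float64(-0.4)]
[np.float64(-1.5), np.float64(-2.2), np.float64(-0.4)]
[np.float64(-1.7), np.float64(-2.1), np.float64(-0.4)]
[np.float64(-1.8), np.float64(-1.9), np.float64(-0.4)]
[np.float64(-2.0), np.float64(-1.8), np.float64(-0.4)]
[np.float64(-2.1), np.float64(-1.6), np.float64(-0.4)]
[np.float64(-2.3), np.float64(-1.4), np.float64(-0.4)]
[np.float64(-2.4), np.float64(-1.2), np.float64(-0.4)]
[np.float64(-2.5), np.float64(-1.0), np.float64(-0.4)]
[np.float64(-2.5), np.float64(-0.8), np.float64(-0.4)]
[np.float64(-2.6), np.float64(-0.6), np.float64(-0.4)]
[np.float64(-2.6), np.float64(-0.4), np.float64(-0.4)]
[np.float64(-2.7), np.float64(-0.2), np.float64(-0.4)]
```

Run:
```python
from h import *
import pickle
c2=pickle.load(open('w2.pkl','rb')); im=cv2.imread('pics/w2.png').astype(int)
th=np.radians(7.45); X=np.array([np.cos(th),np.sin(th),0]);Y=np.array([-np.sin(th),np.cos(th),0]); S=np.array([.5082,-.0122,.085])
for n,pt in [('seat',(0,0,0)),('L mouth in',(-.079,0,.035)),('R mouth in',(.079,0,.035)),('L lip+',(-.082,.019,.035)),('L lip-',(-.082,-.019,.035)),('R lip+',(.082,.019,.035)),('R lip-',(.082,-.019,.035)),('xtube',(0,.035,-.060)),('xtubeL',(-.079,.035,-.060)),('xtubeR',(.079,.035,-.060)),('fit',(0,-.11,0))]:
    print(n,proj(c2,S+pt[0]*X+pt[1]*Y+pt[2]*np.array([0,0,1])).round(1))
def ch(p):
    b,g,r=p
    if max(p)-min(p)<25: return 'W' if max(p)>150 else ('w' if max(p)>80 else '.')
    if b>r+25: return 'B' if b>110 else 'b'
    if r>150 and b<110 and g>110: return 'Y'
    return '-'
for x0,x1,y0,y1 in ((160,250,8,110),(335,395,0,100)):
    print(x0,y0)
    for r in range(y0,y1,2): print(r,''.join(ch(im[r,c]) for c in range(x0,x1)))
```

```text
seat [278.7  71.2]
L mouth in [189.7  81.8]
R mouth in [369.8  57.4]
L lip+ [181.6  59.1]
L lip- [190.9 104.5]
R lip+ [372.6  32.6]
R lip- [374.   80.2]
xtube [274.6  39.3]
xtubeL [204.3  49. ]
xtubeR [346.2  29.2]
fit [291.4 179.6]
160 8
8 ------------------------------------------------------------------------------------------
10 ------------------------------------------------------------------------------------------
12 ------------------------------------------------------------------------------------------
14 ------------------------------------------------------------------------------------------
16 ------------wwwBBw------------------------------------------------------------------------
18 ----------BBBBBBBBb.w---------------------------------------------------------------------
20 ----------wBBBBBBBbbbb.w------------------------------------------------------------------
22 -----------BBBBBBBBbbbbbb.----------------------------------------------------------------
24 -----------wBBBBBBBbbbbbbbbbbw------------------------------------------------------------
26 ------------B
[... 6437 characters left out ...]
--------.bbbbbbbbbbbbbbbbbbbbbbbbBBBBBBBBw------------------
80 --------.-bbbbbbbbbbbbbbbbbbbbbbbbBBBBBBBw------------------
82 --------.bbbbbbbbbbbbbbbbbbbbbbbbbBBBBBBB-------------------
84 --------..bbbbbbbbbbbbbbbbbbbbbbBBBBBBBB--------------------
86 ---------.bbbbbbbbbbbbbbbbbbbbbBBBBBBB----------------------
88 ---------.bbbbbbbbbbbbbbbbbbbbBBBBBBBB----------------------
90 ---------.bbbbbbbbbbbbbbbbbbbbbBBBBBBB----------------------
92 ---------.bbbbbbbbbbbbbbbbbbbbbBBBBBBBw---------------------
94 ---------.bbbbbbbbbbbbbbbbbbbbbBBBBBBBw---------------------
96 ---------.bbbbbbbbbbbbbbbbbbbbbBBBBBBBw---------------------
98 ---------..bbbbbbbbbbbbbbbbbbbbBBBBBBBB---------------------
```

Run:
```python
from h import *
plan((.506,-.011,.24),187.4,10)
```

```text
from [0.512 0.337 0.291] 165.6 yaw/row -0.0381
[np.float64(-0.8), np.float64(-3.4), np.float64(0.5)]
[np.float64(-0.7), np.float64(-3.4), np.float64(0.5)]
[np.float64(-0.5), np.float64(-3.4), np.float64(0.5)]
[np.float64(-0.4), np.float64(-3.5), np.float64(0.5)]
[np.float64(-0.3), np.float64(-3.5), np.float64(0.5)]
[np.float64(-0.2), np.float64(-3.5), np.float64(0.5)]
[np.float64(-0.0), np.float64(-3.5), np.float64(0.5)]
[np.float64(0.1), np.float64(-3.5), np.float64(0.5)]
[np.float64(0.2), np.float64(-3.5), np.float64(0.5)]
[np.float64(0.4), np.float64(-3.5), np.float64(0.5)]
```

```bash
python3 -m jog '[{"grip":1,"slide":[-0.4,-1.7,0],"yaw":-0.02},{"grip":1,"slide":[-0.4,-1.7,0],"yaw":-0.018},{"grip":1,"slide":[-0.7,-3.4,0.5],"yaw":-0.038},{"grip":1,"slide":[-0.5,-3.4,0.5],"yaw":-0.038},{"grip":1,"slide":[-0.4,-3.5,0.5],"yaw":-0.038},{"grip":1,"slide":[-0.3,-3.5,0.5],"yaw":-0.038},{"grip":1,"slide":[-0.2,-3.5,0.5],"yaw":-0.038},{"grip":1,"slide":[0,-3.5,0.5],"yaw":-0.038}]'
python3 -m jog '[{"grip":1,"slide":[0.1,-3.5,0.5],"yaw":-0.038},{"grip":1,"slide":[0.2,-3.3,0.5],"yaw":-0.038},{"grip":1,"slide":[0.4,-2.3,0.5],"yaw":-0.038},{"grip":1,"slide":[0,-1.4,0.5],"yaw":0},{"grip":1,"slide":[0,0,0],"yaw":0},{"grip":1,"slide":[0,0,0],"yaw":0}]'
python3 - <<'E'
from h import *
o,p,q=state(); im=manip.camera('wrist'); cal=manip.calibration('wrist'); cv2.imwrite('pics/w11.png',im); im=im.astype(int)
import pickle; pickle.dump((cal,p,q),open('w11.pkl','wb'))
print(p,np.degrees(np.arctan2(q[1,0],q[0,0])))
th=np.radians(7.45); X=np.array([np.cos(th),np.sin(th),0]);Y=np.array([-np.sin(th),np.cos(th),0]); S=np.array([.5062,-.011,.085]);Z=np.array([0,0,1])
for n,pt in [('in+lip',(-.079,.019,.035)),('in-lip',(-.079,-.019,.035)),('out+',(-.085,.019,.035)),('out-',(-.085,-.019,.035)),('slotbot+',(-.079,.00675,.021)),('slotbot-',(-.079,-.00675,.021))]:
    print(n,proj(cal,S+pt[0]*X+pt[1]*Y+pt[2]*Z).round(1))
c=p+q@np.array([0,0,.057])
for s in (-.004,0,.004): print('tube end',s,proj(cal,c+(.075+s)*q[:,0]-.019*q[:,2]*1).round(1),'tip',proj(cal,c+(.091+s)*q[:,0]).round(1), 'tiptop',proj(cal,c+(.091+s)*q[:,0]-.006*q[:,2]).round(1))
def ch(p):
    b,g,r=p
    if max(p)-min(p)<25: return 'W' if max(p)>170 else ('w' if max(p)>90 else '.')
    if b>r+25: return 'B' if b>110 else 'b'
    if r>150 and b<110 and g>110: return 'Y'
    return '-'
for r in range(20,180,4): print(r,''.join(ch(im[r,c]) for c in range(140,420,3)))
E
```

```text
clock: 32.4
position: [0.5078, 0.0908, 0.2612]
ee_rot: [-0.008, 1.0, -0.0, 0.0]
ft_force: [0.1, 0.3, -3.2]
grip_width: 0.432
grasp_force: 65.0
clock: 33.0
position: [0.5072, -0.0119, 0.2414]
ee_rot: [-0.064, 0.998, 0.0, 0.0]
ft_force: [-0.8, 0.3, -2.8]
grip_width: 0.429
grasp_force: 65.1
[ 0.50719909 -0.01187128  0.2413721 ] -172.65567996405977
in+lip [315.   90.6]
in-lip [245.1  90.7]
out+ [315.4  78.8]
out- [244.7  78.9]
slotbot+ [291.5  90. ]
slotbot- [268.3  90.1]
tube end -0.004 [279.1 126.2] tip [279.   73.9] tiptop [279.1  73.4]
tube end 0 [279.2 113.3] tip [279.1  61.7] tiptop [279.1  60.6]
tube end 0.004 [279.2 100. ] tip [279.1  49.2] tiptop [279.1  47.5]
20 ----------------------------------------------------------------------------------------------
24 ----------------------------------------------------------------------------------------------
28 ----------------------------------------------------------------------------------------------
32 ----------------------------------------------------------------------------------------------
36 -------------------------------
[... 2813 characters left out ...]
-------
152 wwwww-------------------------wwwwwwwwwwwwwwwwwwwwwwwwwwwwwwwwwwww----------------------------
156 wwwww-------------------------wwwwwwwwwwwwwwwwwwwwwwwwwwwwwwwwwwww----------------------------
160 wwwww-----.-------------------wwwwwwwwwwwwwwwwwwwwwwwwwwwwwwwwwwww----------------------------
164 wwwww--....-.--.--------------wwwwwwwwwwwwwwwwwwwwwwwwwwwwwwwwwwww----------------------------
168 Wwwww.------------------------wwwwwwwwwwwwwwwwwwwwwwwwwwwwwwwwwwww----------------------------
172 Wwwwww------------------------wwwwwwwwwwwwwwwwwwwwwwwwwwwwwwwwwww.----------------------------
176 Wwwwww------------------------wwwwwwwwwwwwwwwwwwwwwwwwwwwwwwwwwww-----------------------------
```

The plate's top edge lies where predicted, and the tube end shows the grip is about 2.5 mm off along the roller axis. The mouth is about 4.7 mm further to +y than I had assumed. I'll correct for both and go down into the mouth.

```bash
python3 -m jog '[{"grip":1,"slide":[-0.1,0.3,0],"yaw":0},{"grip":1,"slide":[-0.1,0.3,1.5],"yaw":0},{"grip":1,"slide":[0,0,2],"yaw":0},{"grip":1,"slide":[0,0,1.5],"yaw":0},{"grip":1,"slide":[0,0,1],"yaw":0},{"grip":1,"slide":[0,0,0.6],"yaw":0},{"grip":1,"slide":[0,0,0],"yaw":0},{"grip":1,"slide":[0,0,0],"yaw":0}]'
python3 - <<'E'
from h import *
tq(4)
o,p,q=state(); im=manip.camera('wrist').astype(int); cal=manip.calibration('wrist')
def ch(p):
    b,g,r=p
    if max(p)-min(p)<25: return 'W' if max(p)>170 else ('w' if max(p)>90 else '.')
    if b>r+25: return 'B' if b>110 else 'b'
    if r>150 and b<110 and g>110: return 'Y'
    return '-'
for r in range(0,150,4): print(r,''.join(ch(im[r,c]) for c in range(160,400,2)))
E
```

```text
clock: 33.85
position: [0.5086, -0.0067, 0.1756]
ee_rot: [-0.064, 0.998, -0.0, 0.0]
ft_force: [-0.5, 0.4, -3.7]
grip_width: 0.429
grasp_force: 65.0
clk 34.05 p [ 0.5086 -0.0069  0.1758] F [ 0.17 -0.59 -3.59] T tool [-0.0145  0.0085  0.0105] sd [0.01  0.021 0.035]
0 ------------------------------------------------------------------------------------------------------------------------
4 ------------------------------------------------------------------------------------------------------------------------
8 ------------------------------------------------------------------------------------------------------------------------
12 ------------------------------------------------------------------------------------------------------------------------
16 ------------------------------------------------------------------------------------------------------------------------
20 ------------------------------------------------------------------------------------------------------------------------
24 --------------------------------------------------------------------------------------------
[... 3185 characters left out ...]
wwwwwwwwwwwwwwwwwwwwwwwwwwwwwwwwwwwwwwwwwwwwwwwww--------------------------
132 ----------------------------------wwwwwwwwwwwwwwwwwwwwwwwwwwwwwwwwwwwwwwwwwwwwwwwwwwwwwwwwwwww--------------------------
136 ----------------------------------wwwwwwwwwwwwwwwwwwwwwwwwwwwwwwwwwwwwwwwwwwwwwwwwwwwwwwwwwwww--------------------------
140 ----------------------------------wwwwwwwwwwwwwwwwwwwwwwwwwwwwwwwwwwwwwwwwwwwwwwwwwwwwwwwwwwww--------------------------
144 ----------------------------------wwwwwwwwwwwwwwwwwwwwwwwwwwwwwwwwwwwwwwwwwwwwwwwwwwwwwwwwwwww--------------------------
148 ----------------------------------wwwwwwwwwwwwwwwwwwwwwwwwwwwwwwwwwwwwwwwwwwwwwwwwwwwwwwwwwww---------------------------
```

Both flare edges (columns 216 and 342) are now symmetric about the axle at column 278. Next I ease it down by feel.

```bash
python3 -m jog '[{"grip":1,"slide":[0,0,0.3],"yaw":0},{"grip":1,"slide":[0,0,0.3],"yaw":0},{"grip":1,"slide":[0,0,0.2],"yaw":0},{"grip":1,"slide":[0,0,0],"yaw":0}]'
python3 -c "
from h import *
tq(3)"
python3 -m jog '[{"grip":1,"slide":[0,0,0.2],"yaw":0},{"grip":1,"slide":[0,0,0],"yaw":0}]'
python3 -c "
from h import *
tq(4)"
python3 -m jog '[{"grip":1,"slide":[0,0,0.2],"yaw":0},{"grip":1,"slide":[0,0,0],"yaw":0}]'
python3 -c "
from h import *
tq(4)"
```

```text
clock: 34.5
position: [0.5082, -0.0067, 0.1669]
ee_rot: [-0.064, 0.998, 0.0, -0.0]
ft_force: [0.8, -0.4, -5.2]
grip_width: 0.429
grasp_force: 65.1
clk 34.65 p [ 0.5081 -0.0067  0.167 ] F [ 0.04  0.53 -5.44] T tool [-0.1231 -0.0552 -0.4152] sd [0.021 0.022 0.026]
clock: 34.85
position: [0.5083, -0.0067, 0.1651]
ee_rot: [-0.064, 0.998, 0.0, 0.0]
ft_force: [0.7, 1.3, -4.6]
grip_width: 0.43
grasp_force: 65.1
clk 35.05 p [ 0.5083 -0.0067  0.1652] F [ 0.57  1.52 -4.92] T tool [-0.2239 -0.2344 -0.448 ] sd [0.038 0.009 0.022]
clock: 35.25
position: [0.5083, -0.0067, 0.1631]
ee_rot: [-0.064, 0.998, 0.0, 0.0]
ft_force: [1.5, 1.1, -5.2]
grip_width: 0.428
grasp_force: 65.1
clk 35.45 p [ 0.5083 -0.0067  0.1632] F [ 0.96  1.89 -4.59] T tool [-0.3271 -0.2935 -0.4688] sd [0.037 0.045 0.009]
```

```bash
python3 -m jog '[{"grip":1,"slide":[0,0,0],"yaw":-0.012},{"grip":1,"slide":[0,0,0],"yaw":0}]'
python3 -c "
from h import *
tq(4)"
python3 -m jog '[{"grip":1,"slide":[0,0.05,0],"yaw":-0.006},{"grip":1,"slide":[0,0,0],"yaw":0}]'
python3 -c "
from h import *
tq(4)"
```

```text
clock: 35.65
position: [0.5082, -0.0072, 0.1632]
ee_rot: [-0.07, 0.998, -0.0, -0.0]
ft_force: [-0.3, -0.0, -3.3]
grip_width: 0.426
grasp_force: 65.1
clk 35.85 p [ 0.5082 -0.0071  0.1632] F [-0.52  0.05 -3.55] T tool [-0.0225 -0.0076  0.0005] sd [0.034 0.021 0.029]
clock: 36.05
position: [0.5082, -0.0063, 0.1632]
ee_rot: [-0.073, 0.997, -0.0, -0.0]
ft_force: [0.1, -0.1, -2.5]
grip_width: 0.43
grasp_force: 65.1
clk 36.25 p [ 0.5082 -0.0063  0.1632] F [ 0.16  0.03 -4.43] T tool [-0.0032 -0.0112 -0.0227] sd [0.014 0.017 0.012]
```

The couple vanished with 0.7° to 1° of yaw, so the axle is free in the slots. I'll continue to the plungers.

```bash
python3 -m jog '[{"grip":1,"slide":[0,0,0.2],"yaw":0},{"grip":1,"slide":[0,0,0.2],"yaw":0},{"grip":1,"slide":[0,0,0],"yaw":0}]'
python3 -c "
from h import *
tq(4)"
python3 -m jog '[{"grip":1,"slide":[0,0,0.2],"yaw":0},{"grip":1,"slide":[0,0,0],"yaw":0}]'
python3 -c "
from h import *
tq(4)"
```

```text
clock: 36.55
position: [0.5089, -0.0074, 0.1595]
ee_rot: [-0.072, 0.997, -0.001, 0.001]
ft_force: [2.2, -6.3, -0.0]
grip_width: 0.431
grasp_force: 65.5
clk 36.75 p [ 0.5089 -0.0074  0.1595] F [ 1.96 -5.18 -0.69] T tool [ 1.1361 -0.3061  0.2783] sd [0.022 0.035 0.024]
clock: 36.95
position: [0.5092, -0.0074, 0.1579]
ee_rot: [-0.072, 0.997, -0.001, 0.001]
ft_force: [3.7, -5.6, 1.0]
grip_width: 0.429
grasp_force: 65.6
clk 37.15 p [ 0.5092 -0.0074  0.1579] F [ 3.   -5.22  1.85] T tool [ 1.2076 -0.2627  0.2421] sd [0.015 0.015 0.016]
```

```bash
python3 -m jog '[{"grip":1,"slide":[-0.1,-0.1,0],"yaw":0.005},{"grip":1,"slide":[0,0,0],"yaw":0}]'
python3 -c "
from h import *
tq(4)"
python3 -m jog '[{"grip":1,"slide":[0,0,0.2],"yaw":0},{"grip":1,"slide":[0,0,0],"yaw":0}]'
python3 -c "
from h import *
tq(4)"
```

```text
clock: 37.35
position: [0.5095, -0.0075, 0.1577]
ee_rot: [-0.07, 0.998, -0.0, -0.0]
ft_force: [-2.8, -4.2, 6.4]
grip_width: 0.429
grasp_force: 66.3
clk 37.55 p [ 0.5095 -0.0075  0.1577] F [-2.25 -3.28  5.94] T tool [ 0.68    0.6964 -0.1276] sd [0.021 0.026 0.008]
clock: 37.75
position: [0.5099, -0.0074, 0.1555]
ee_rot: [-0.071, 0.998, -0.0, 0.001]
ft_force: [3.5, -4.2, -0.8]
grip_width: 0.424
grasp_force: 65.3
clk 37.95 p [ 0.5099 -0.0074  0.1555] F [ 4.03 -3.72 -0.84] T tool [ 0.8909 -0.6742 -0.1885] sd [0.026 0.029 0.014]
```

Run:
```python
from h import *
o,p,q=state(); im=manip.camera('wrist').astype(int); cal=manip.calibration('wrist'); cv2.imwrite('pics/w12.png',im)
def ch(p):
    b,g,r=p
    if max(p)-min(p)<25: return 'W' if max(p)>170 else ('w' if max(p)>90 else '.')
    if b>r+25: return 'B' if b>110 else 'b'
    if r>150 and b<110 and g>110: return 'Y'
    return '-'
for r in range(48,124,2): print(r,''.join(ch(im[r,c]) for c in range(190,380,2)))
X=np.array([np.cos(np.radians(8)),np.sin(np.radians(8)),0]);Y=np.array([-X[1],X[0],0]);S=np.array([.5056,-.0063,.085]);Z=np.array([0,0,1])
for n,pt in [('in+lip',(-.079,.019,.035)),('out+lip',(-.085,.019,.035)),('in-lip',(-.079,-.019,.035)),('thr+',(-.079,.00675,.021))]:print(n,proj(cal,S+pt[0]*X+pt[1]*Y+pt[2]*Z).round(1))
c=p+q@np.array([0,0,.057])
for s in (0,.002,.004): print(s,'tubetop',proj(cal,c+(.075+s)*q[:,0]-.019*q[:,2]).round(1),'axle root top',proj(cal,c+(.075+s)*q[:,0]-.006*q[:,2]).round(1),'tip top',proj(cal,c+(.091+s)*q[:,0]-.006*q[:,2]).round(1))
```

```text
48 WWWWWWWWWWWWWWWWWWWWWWWWWWWWWWWWWWWWWWWWwwwwwwwwwwwwwwwwwwwwwwww--YYYYYYYYYYYYYYYYYYYYYYYYYYYYY
50 WWWWWWWWWWWWWWWWWWWWWWWWWWWWWWWWWWWWWWWwwwwwwwwwwwwwwwwwwwwwwwww--YYYYYYYYYYYYYYYYYYYYYYYYYYYYY
52 WWWWWWWWWWWWWWWWWWWWWWWWWWWWWWWWWWWWWWWwwwwwwwwwwwwwwwwwwwwwwwww--YYYYYYYYYYYYYYYYYYYYYYYYYYYYY
54 WWWWWWWWWWWWWWWWWWWWWWWWWWWWWWWWWWWWWWWWWwwwwwwwwwwwwwwwwwwwwwww--YYYYYYYYYYYYYYYYYYYYYYYYYYYYY
56 WWWWWWWWWWWWWWWWWWWWWWWWWWWWWWWWWWWWWWWWWwwwwwwwwwwwwwwwwwwwwwww--YYYYYYYYYYYYYYYYYYYYYYYYYYYYY
58 WWWWWWWWWWWWWWWWWWWWWWWWWWWWWWWWWWWWWwwwwwwwwwwwwwwwwwwwwwwwwwww--YYYYYYYYYYYYYYYYYYYYYYYYYYYYY
60 WWWWWWWWWWWWWWWWWWWWWWWWWWWWWWWWWWWWwwwwwwwwwwwwwwwwwwwwwwwwwwww-----------------------------ww
62 WWWWWWWWWWWWWWWWWWWWWWWWWWWWWWWWWWWWwwwwwwwwwwwwwwwwwwwwwwwwwwww----------------wwwwwwwwwwwwwww
64 WWWWWWBBBbbbBBBBBWWWWwwWWWWWWWWWwwwWwwwwwwwwwwwwwwwwwwwwwwwwwwww----....bbbbbbbbbbbbbbBwwwwwwww
66 BBBBBbbbbbbbbbbbbbbbbbbbbbbbbbbbBBB-wwwwwwwwwwwwwwwwwwwbBBBbbbbbbbbbbbbbbbbbbbbbbbbbbbBBBBBBBBB
68 BBBBBbbbbbbbbbbbbbbbbbbbbbbbbbbbBBBbwwwwwwwwwwwwwwwwwwwbBBBbbbbbbbbbbbbbbbbbbbbbbbbbbbBBBBBBBBB
70 BBBBBbbb
[... 2404 characters left out ...]
wwwwwwwwwwwwwwwwwwwwwwwwwwwwwwwwwwwwwwwwwwwwwwwwwwwwwwwwww-----------
120 -------------------wwwwwwwwwwwwwwwwwwwwwwwwwwwwwwwwwwwwwwwwwwwwwwwwwwwwwwwwwwwwwwwww-----------
122 -------------------wwwwwwwwwwwwwwwwwwwwwwwwwwwwwwwwwwwwwwwwwwwwwwwwwwwwwwwwwwwwwwwww-----------
in+lip [350.8  86.2]
out+lip [352.3  64.5]
in-lip [223.1  86.2]
thr+ [305.9  85.8]
0 tubetop [280.5 113.7] axle root top [280.2 110.5] tip top [280.3  61. ]
0.002 tubetop [280.5 107.1] axle root top [280.2 104.5] tip top [280.3  54.5]
0.004 tubetop [280.5 100.4] axle root top [280.3  98.5] tip top [280.3  47.9][ WARN:0@0.457] global loadsave.cpp:1063 imwrite_ Unsupported depth image for selected encoder is fallbacked to CV_8U.
```

```bash
python3 -m jog '[{"grip":1,"slide":[0.05,-0.05,0.1],"yaw":0.002},{"grip":1,"slide":[0,0,0.1],"yaw":0},{"grip":1,"slide":[0,0,0],"yaw":0}]'
python3 -c "
from h import *
tq(4)"
python3 -m jog '[{"grip":1,"slide":[0,0,0.2],"yaw":0},{"grip":1,"slide":[0,0,0],"yaw":0}]'
python3 -c "
from h import *
tq(4)"
```

```text
clock: 38.3
position: [0.5093, -0.0076, 0.1531]
ee_rot: [-0.07, 0.998, 0.0, 0.001]
ft_force: [6.3, -1.8, -5.2]
grip_width: 0.43
grasp_force: 65.0
clk 38.5 p [ 0.5092 -0.0076  0.1529] F [ 7.21 -1.72 -5.8 ] T tool [ 0.5961 -1.543  -0.3345] sd [0.018 0.028 0.029]
clock: 38.7
position: [0.5079, -0.0076, 0.1501]
ee_rot: [-0.07, 0.998, 0.0, -0.001]
ft_force: [1.7, -1.7, -9.6]
grip_width: 0.431
grasp_force: 64.5
clk 38.9 p [ 0.5077 -0.0077  0.1502] F [  0.53  -1.37 -10.94] T tool [ 0.3005 -0.3306 -0.399 ] sd [0.049 0.11  0.011]
```

The plungers are now pulling the axle down (Fz about -11 N), so it is passing the noses. I'll follow it to the floor.

```bash
python3 -m jog '[{"grip":1,"slide":[0,0,0.2],"yaw":-0.003},{"grip":1,"slide":[0,0,0.2],"yaw":0},{"grip":1,"slide":[0,0,0],"yaw":0}]'
python3 -c "
from h import *
tq(4)"
python3 -m jog '[{"grip":1,"slide":[0,0,0.2],"yaw":0},{"grip":1,"slide":[0,0,0],"yaw":0}]'
python3 -c "
from h import *
tq(4)"
```

```text
clock: 39.2
position: [0.5089, -0.0074, 0.1472]
ee_rot: [-0.071, 0.997, 0.0, 0.0]
ft_force: [-0.4, 1.2, -4.6]
grip_width: 0.429
grasp_force: 65.1
clk 39.4 p [ 0.509  -0.0074  0.1474] F [-0.24  1.34 -3.95] T tool [-0.2839 -0.019   0.0102] sd [0.064 0.012 0.035]
clock: 39.6
position: [0.5094, -0.0073, 0.1462]
ee_rot: [-0.071, 0.997, -0.0, 0.0]
ft_force: [-4.5, 1.9, 8.8]
grip_width: 0.429
grasp_force: 66.6
clk 39.8 p [ 0.5094 -0.0073  0.1462] F [-4.12  1.81  7.47] T tool [-0.412  0.759 -0.009] sd [0.039 0.018 0.021]
```

```bash
python3 -m jog '[{"grip":1,"slide":[0,0,0.1],"yaw":0},{"grip":1,"slide":[0,0,0],"yaw":0}]'
python3 - <<'E'
from h import *
tq(3)
im=manip.camera('wrist').astype(int); cal=manip.calibration('wrist');o,p,q=state()
def ch(p):
    b,g,r=p
    if max(p)-min(p)<25: return 'W' if max(p)>170 else ('w' if max(p)>90 else '.')
    if b>r+25: return 'B' if b>110 else 'b'
    if r>150 and b<110 and g>110: return 'Y'
    return '-'
for r in range(50,124,3): print(r,''.join(ch(im[r,c]) for c in range(230,330,1)))
S=np.array([.5056,-.0063,.085])
for h in (.057,.061):
    c=p+q@np.array([0,0,h])
    print(h,'tubetop',proj(cal,c+.0772*q[:,0]-.019*q[:,2]).round(1),'root',proj(cal,c+.0772*q[:,0]-.006*q[:,2]).round(1),'tube L/R',proj(cal,c+.0772*q[:,0]-.019*q[:,1])[0],proj(cal,c+.0772*q[:,0]+.019*q[:,1])[0])
E
```

```text
clock: 40.0
position: [0.5097, -0.0073, 0.146]
ee_rot: [-0.071, 0.997, -0.0, 0.001]
ft_force: [-6.7, 0.7, 18.1]
grip_width: 0.428
grasp_force: 67.9
clk 40.15 p [ 0.5097 -0.0072  0.146 ] F [-7.12  1.05 17.55] T tool [-0.4539  1.493   0.0262] sd [0.014 0.03  0.011]
50 WWWWWWWWWWWWWWWWWWWWWWWWWWWWWWWWWWwwwwwwwwwwwwwwwwwwwwwwwwwwwwwwwwwwwwwwwwwwwwwwwwwwwwwwww-----YYYYY
53 WWWWWWWWWWWWWWWWWWWWWWWWWWWWWWWWWWWWWwwwwwwwwwwwwwwwwwwwwwwwwwwwwwwwwwwwwwwwwwwwwwwwwwwwww-----YYYYY
56 WWWWWWWWWWWWWWWWWWWWWWWWWWWWWWWWWWWWWwwwwwwwwwwwwwwwwwwwwwwwwwwwwwwwwwwwwwwwwwwwwwwwwwwwww-----YYYYY
59 WWWWWWWWWWWWWWWWWWWWWWWWWWWWWWWWwwwwwwwwwwwwwwwwwwwwwwwwwwwwwwwwwwwwwwwwwwwwwwwwwwwwwwwwww-----YYYYY
62 WWWWWWWWWWWWWWWWWWWWWWWWWWWWWWWWwwwwwwwwwwwwwwwwwwwwwwwwwwwwwwwwwwwwwwwwwwwwwwwwwwwwwwwwww----------
65 bbbbbbbbbbbbbbbbbbbbBBBBBBBBwwwwwwwwwwwwwwwwwwwwwwwwwwwwwwwwwwwwwwwwwwwwbBBBBBBBBbbbbbbbbbbbbbbbbbbb
68 bbbbbbbbbbbbbbbbbbbbBBBBBBBbbbb.wwwwwwwwwwwwwwwwwwwwwwwwwwwwwwwwwwwwwwwbbBBBBBBBbbbbbbbbbbbbbbbbbbbb
71 bbbbbbbbbbbbbbbbbbbbBBBBBBBbbbb.wwwwwwwwwwwwwwwwwwwwwwwwwwwwwwwwwwwwwwwbbBBBBBBBbbbbbbbbbbbbbbbbbbbb
74 b
[... 1252 characters left out ...]
wwwwwwwwwwwwwwwwwwwwwwwwwwwwwwwwwwwwwwwwwwwwwwwwwwwwwwwwwwwwwwwwwwwwwwwwwwwwwwwwwwwwwwwwwwwwwwwwwww
113 wwwwwwwwwwwwwwwwwwwwwwwwwwwwwwwwwwwwwwwwwwwwwwwwwwwwwwwwwwwwwwwwwwwwwwwwwwwwwwwwwwwwwwwwwwwwwwwwwwww
116 wwwwwwwwwwwwwwwwwwwwwwwwwwwwwwwwwwwwwwwwwwwwwwwwwwwwwwwwwwwwwwwwwwwwwwwwwwwwwwwwwwwwwwwwwwwwwwwwwwww
119 wwwwwwwwwwwwwwwwwwwwwwwwwwwwwwwwwwwwwwwwwwwwwwwwwwwwwwwwwwwwwwwwwwwwwwwwwwwwwwwwwwwwwwwwwwwwwwwwwwww
122 wwwwwwwwwwwwwwwwwwwwwwwwwwwwwwwwwwwwwwwwwwwwwwwwwwwwwwwwwwwwwwwwwwwwwwwwwwwwwwwwwwwwwwwwwwwwwwwwwwww
0.057 tubetop [280.4 106.5] root [280.1 103.9] tube L/R 227.9234308682083 332.1375886032303
0.061 tubetop [280.3 105.6] root [280.1 103.3] tube L/R 229.4249742177873 330.5072436094
```

It is rigid and balanced, so both ends are on the slot floors. I'll relax the load, release, back off and check.

```bash
python3 -m jog '[{"grip":1,"slide":[0,0,-0.2],"yaw":0},{"grip":1,"slide":[0,0,0],"yaw":0},{"grip":0,"slide":[0,0,0],"yaw":0},{"grip":-0.5,"slide":[0,0,0],"yaw":0},{"grip":-1,"slide":[0,0,0],"yaw":0},{"grip":-1,"slide":[0,0,0],"yaw":0},{"grip":-1,"slide":[0,0,-2],"yaw":0},{"grip":-1,"slide":[0,0,-4],"yaw":0}]'
python3 -m jog '[{"grip":-1,"slide":[0,0,-5],"yaw":0},{"grip":-1,"slide":[-4,0,-3],"yaw":0},{"grip":-1,"slide":[-4,0,0],"yaw":0},{"grip":-1,"slide":[0,0,0],"yaw":0},{"grip":-1,"slide":[0,0,0],"yaw":0}]'
python3 - <<'E'
from h import *
o,p,q=state(); im=manip.camera('wrist'); cal=manip.calibration('wrist'); cv2.imwrite('pics/w13.png',im);im=im.astype(int)
print(p,o['ft_force'])
for m in manip.masks_of('roller_a_mid','wrist')[:3]:
    pts=np.argwhere(m['region'])[:,::-1]; print(m['conf'],m['centre'],pts.min(0),pts.max(0))
    for row in range(pts[:,1].min(),pts[:,1].max()+1,10):
        xs=pts[pts[:,1]==row,0]; print((row,int(xs.min()),int(xs.max())),end=' ')
X=np.array([np.cos(np.radians(8.2)),np.sin(np.radians(8.2)),0]);Y=np.array([-X[1],X[0],0]);S=np.array([.5056,-.0063,0])
print()
for z in (.082,.085,.088,.095):
    c=S+[0,0,z]
    r=[]
    for e in (-1,1):
        for w in (-1,1): r.append(proj(cal,c+e*.075*X+w*.019*Y).round(1).tolist())
    print(z,r)
E
```

```text
clock: 41.0
position: [0.5075, -0.008, 0.2048]
ee_rot: [-0.071, 0.997, 0.001, -0.002]
ft_force: [1.3, -0.1, 1.6]
grip_width: 1.002
grasp_force: 0.0
clock: 41.5
position: [0.5881, 0.0042, 0.2854]
ee_rot: [-0.072, 0.997, 0.001, -0.001]
ft_force: [-0.3, 0.4, -0.3]
grip_width: 1.004
grasp_force: 0.0
[0.58814391 0.00418028 0.285416  ] [-0.31663317  0.39922174 -0.34740528]
0.77 [275.9, 87.8] [249   0] [303 200]
(0, 250, 303) (10, 249, 303) (20, 251, 303) (30, 251, 303) (40, 251, 303) (50, 250, 302) (60, 251, 303) (70, 252, 303) (80, 252, 302) (90, 252, 302) (100, 253, 301) (110, 253, 301) (120, 253, 301) (130, 253, 301) (140, 253, 301) (150, 254, 300) (160, 254, 300) (170, 254, 300) (180, 255, 299) (190, 271, 282) (200, 273, 282) 0.72 [13.1, 75.0] [0 0] [ 31 144]
(0, 0, 24) (10, 0, 25) (20, 0, 24) (30, 0, 25) (40, 0, 26) (50, 0, 27) (60, 0, 27) (70, 0, 28) (80, 0, 29) (90, 0, 29) (100, 0, 30) (110, 0, 29) (120, 0, 30) (130, 0, 30) (140, 0, 28) 
0.082 [[253.7, -28.6], [308.1, -28.6], [258.1, 178.5], [302.9, 178.5]]
0.085 [[253.4, -30.0], [308.4, -30.0], [257.9, 179.5], [303.2, 179.4]]
0.088 [[253.1, -31.4], [308.8, -31.4], [257.7, 180.4], [303.4, 180.4]]
0.095 [[252.4, -34.8], [309.8, -34.8], [257.2, 182.8], [304.1, 182.8]]
```

The roller sits at seat height: its visible width matches 85 mm at both ends, and the contact height works out to about 85.7 mm. The scrap roller lies in the bin and the gripper is clear, so I'm handing in.

```bash
python3 -c "
from workcell import manip
print(manip.hand_in())"
```

```text
the job is handed in; nothing more can be done
None
```

I made roller B's bush run and laid roller B flat in the scrap bin; I pressed roller A into the frame until, by force and camera readings, both axle ends sat on the slot floors under their plungers, and handed the job in at about 42 s. I did not rock roller A.

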